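# Turn the gauge insert round and bed the gauges

## Robot

A 6-joint arm with a two-finger parallel gripper is mounted at the origin on a cart in front of the work surface, level with it; the furniture and walls round the work are solid. World frame = base frame: x ahead of the robot, y to its left, z up, the work surface at z = 0. Lengths are in m, angles in rad, forces in N, time in s.
With the tool pointing down it reaches from about 0.3 to 0.775 m from the base axis. Payload 14.6 kg.
Tool frame: the origin (TCP) lies at the very end of the fingers, on their centre line; the grasp point (between the pads) lies 19 mm behind it; y points along the fingers, z is the direction in which the jaws open and shut, and the axes are right-handed (so a half turn about y gives the same grasp; the last joint's range is limited). The gripper opens to 94 mm and grips with 3 to 60 N. Pads are 16 mm wide; open, the fingers measure 119 mm over their backs; the gripper's body (75 mm by 177 mm) begins 78 mm behind the grasp point.
Start: joints at [1.263, 0.3, 1.521, -0, 1.321, -0.067], TCP at [0.131, 0.534, 0.205] pointing down, gripper open.
Joint ranges: [-3.03, 3.03], [-0.79, 2.21], [0.23, 2.52], [-1.04, 4.18], [0, 3.07], [-2.55, 2.55]. Speed limits (rad/s): [2.22, 2.22, 2.57, 3.14, 3.14, 3.14].

## Interface

Orientations are given as [roll, pitch, yaw] about the fixed x, y, z axes, in that order (R = Rz(yaw) Ry(pitch) Rx(roll)).
In Python, from station import get_obs, camera, hand_in, masks_of gives the robot as it stands.
- The arm moves only by the shell command python3 -m jog 'ROWS' [FORCE]. ROWS is text: rows parted by semicolons, each of 7 numbers parted by spaces: the shift along the world's x, y, z in mm, then the turn, a rotation vector about the world's x, y, z in degrees, then the closure, from 0 (fully open) to 1 (shut). A call has 1 to 10 rows; each row is the pose to reach, as a shift and turn from the pose measured when the call began; what a row does not reach only later rows make up. A row lasts 1/12 s, in which the tool goes at most 41.7 mm and 7.16 degrees, less where a joint would pass 70% of its speed; a pose out of reach is approached as far as the arm can. A call with a gripper value outside its range is refused whole. The fingers move at their own pace and stop on an object; FORCE is the grip in N (left out, the last holds). Time passes only in rows, so rows that repeat a pose let the fingers close. It gives the time, the measured TCP pose, the force and the opening at its end, in the units of the state.
- get_obs(): the state, without advancing time (a new reading comes with each control period).
- camera(name): name is "scene" or "top"; returns a dict with "img" (384x512x3 uint8, red, green, blue), "range_z" (384x512 float32, m along the optical axis (not along the pixel's ray), 0 where there is no reading), "fx", "fy", "cx", "cy" (pixels), "k1" (the pictures are not rectified: a ray, as slopes to the right and down, at radius r is drawn at 1 + k1 r^2 times it, then the intrinsics apply), "rvec" (rotation vector, rad) and "tvec" (3), from world to camera coordinates, as OpenCV has them. Camera axes: x right, y down, z forward; pixel columns grow to the right and rows downward; lengths in m; the calibration is good to about 2 mm. A picture is of the moment at which its call begins.
- hand_in(): hands the job in, once; it reports no verdict.
Trained networks look in the newest picture that a camera, given by its name, has taken for a name from the list of things; names that differ only in an ending like _2 or _b are one class to them, and where a whole thing is asked for, a point or a joint stands for the part that bears it (a point fixed in the world has none). Each returns a list of dicts, best first, with "conf" (0 to 1); they miss things now and then, are a little off and sometimes report something else, mostly with a low value. They report only what shows in the picture. A call takes as long as a camera call. They do not tell look-alikes from the thing itself.
- masks_of(thing, camera): "mask" (384x512 bool, what is visible of it) and "extent" ([left, top, right, bottom] in pixels, round what is visible of it).
The state is a dict: "time_s": time; "qpos": joint angles; "joint_vel": joint speeds; "tau": joint torques, N m; "ee_pos": TCP position; "eef_rot": TCP orientation; "force": force on the tool from outside, world axes, zero at the start; "moment": the same for the moment, N m; "grip_width": finger opening in m.
Only numpy, scipy, OpenCV 4.12 (cv2) and the standard library are available. Lean on these libraries where they do the work, as an engineer would, in place of code of your own. Each camera call takes 0.05 s, during which the arm holds its last target.

## Task

The white insert sits in its steel case the wrong way round: lift it out by its orange grip, turn it half a turn and set it fully home again so that its deep cork-bedded well is at the case's green end. Then, with the insert home, lay every steel slot gauge that is lying about on the bench down in the well below its rim, one at a time; the height of the cork bed is not known, so lower each until you feel it touch and let go there, neither dropping nor ramming it, and do not let the insert fall either. Leave the other tools on the bench where they are.

Things in the scene. Friction and masses are not known exactly. Their poses are not given: they have to be found in the camera images.
- case: Fixed grey steel case, open at the top, 142 x 262 mm outside, 134 x 254 mm inside, floor 4 mm thick, walls 50 mm high with lips flared outward up to 57 mm as a lead-in. It stands in mid-worktop, turned up to 0.4 rad. Origin: centre of its underside; y runs along its length towards the end wall painted green (wall, lip and the last 40 mm of the sides); z up.
- insert: White loose tray, 130 x 250 x 60 mm high, about 0.55 kg, bottom edges bevelled 5 mm; sits in the case with 2 mm play all round, wrong way round at the start (its y against the case's y). Origin: centre of its underside, 4 mm above the worktop when home; y along it towards the deep well, z up. The half away from the well holds two shallow grey-lined trays.
- grip (a point): Centre of the insert's orange square grip, 24 x 24 mm and 40 mm high, in the middle of the insert; free on all sides, to be gripped across either pair. It is 80 mm above the insert's underside and 20 mm above its rim; the insert balances within 10 mm of it. A rim-high wall 6 mm thick runs across the insert (along x) under it. 84 mm above the worktop when home. Axes as the insert's.
- well (a point): Centre of the insert's deep well, at rim height, 62 mm from the grip along the insert's y. The well is 123 mm (x) by 118 mm (y) inside, its walls 3.5 mm thick. Its floor is a brown cork bed, rigid and staying where it is, at an unknown height: 32 to 50 mm below the rim. Axes as the insert's.
- gauge_a_mid (a point): Centre (half-way up) of steel slot gauge a, a flat plate 30 (x) x 80 (y) x 8 mm, 0.12 kg, lying on the worktop. It has a notch 12 mm deep and 24 mm long in the middle of its +x long side; the last 28 mm at either end have the full 30 mm width, so grip it across x at 26 mm from the centre along +y or -y. z up.
- gauge_b_mid (a point): Centre (half-way up) of steel slot gauge b, a flat plate 30 (x) x 80 (y) x 8 mm, 0.12 kg, lying on the worktop. It has a notch 12 mm deep and 24 mm long in the middle of its +x long side; the last 28 mm at either end have the full 30 mm width, so grip it across x at 26 mm from the centre along +y or -y. z up.
- gauge_c_mid (a point): Centre (half-way up) of steel slot gauge c, a flat plate 30 (x) x 80 (y) x 8 mm, 0.12 kg, lying on the worktop. It has a notch 12 mm deep and 24 mm long in the middle of its +x long side; the last 28 mm at either end have the full 30 mm width, so grip it across x at 26 mm from the centre along +y or -y. z up.
- gauge_d_mid (a point): Centre (half-way up) of steel slot gauge d, a flat plate 30 (x) x 80 (y) x 8 mm, 0.12 kg, lying on the worktop. It has a notch 12 mm deep and 24 mm long in the middle of its +x long side; the last 28 mm at either end have the full 30 mm width, so grip it across x at 26 mm from the centre along +y or -y. z up.
- block: Bystander: squared steel block 40x50x30 mm. Origin: centre of its underside.
- oil_can: Bystander: steel oil can, 66 mm across, 159 mm high with its spout. Origin: centre of its underside.
- chisel: Bystander: steel cold chisel 150 mm long. Origin: centre of its underside.
- gauge_a: The same gauge a; this point is the centre of its underside.
- gauge_b: The same gauge b; this point is the centre of its underside.
- gauge_c: The same gauge c; this point is the centre of its underside.
- gauge_d: The same gauge d; this point is the centre of its underside.
There are look-alikes about, which are no part of the job. What is shaped like the gauge_d but purple or red is not meant.

How it is judged:
By the outcome, as a careful person would: the job done as asked, in the order asked, and still so for the second after the job is handed in, with the robot touching nothing.
Of gauge_a, gauge_b, gauge_c, gauge_d only 3 to 4 are there at a start; the rules pass over those that are not, and their reading is None.
At some moment in a run one of gauge_a, gauge_b, gauge_c, gauge_d may be knocked a few centimetres aside while the robot is not near it.
It also fails if it takes over 200 s, if anything falls off the work surface, if the arm or the gripper's body presses on something with over 40 N, if the wrist force passes 120 N, or if a joint passes its speed limit or range.

## Working session

There is one attempt and no reset: what is moved stays moved. The work goes in short steps, Python scripts to look and compute and a shell command to move; the robot and the scene stay as the last step left them, time stands still between calls to the robot, and variables do not carry over. Pictures are saved under pics/ and viewed, and the job is handed in when it is done.

```bash
ls; mkdir -p pics; python3 - <<'E'
from station import get_obs, camera
import cv2,numpy as np
print(get_obs())
for n in("scene","top"):
    c=camera(n); cv2.imwrite(f"pics/{n}0.png",cv2.resize(c["img"][:,:,::-1],(800,600),interpolation=cv2.INTER_CUBIC))
    print(n,{k:c[k] for k in c if k not in("img","range_z")}); np.save(f"{n}_rz.npy",c["range_z"])
E
```

```text
pics
{'time_s': 0.0, 'qpos': array([ 1.26339251e+00,  3.00463626e-01,  1.52160224e+00,  3.73067996e-06,
        1.32067683e+00, -6.66233240e-02]), 'joint_vel': array([-0.00216725, -0.00016113, -0.00216495,  0.0004239 , -0.00177424,
       -0.00091477]), 'tau': array([ 3.12139919e-04, -5.31820428e+01, -3.52732337e+01,  7.08386069e-02,
        2.45554018e-02, -9.47714125e-05]), 'ee_pos': array([0.13108718, 0.53387642, 0.20488147]), 'eef_rot': array([-1.57194357e+00,  8.01682811e-05, -2.40781468e-01]), 'force': array([-1.40465732,  0.77478353,  0.50314841]), 'moment': array([ 0.00495705,  0.01609427, -0.02082734]), 'grip_width': 0.09380050986908005}
scene {'fx': 444.78132811913326, 'fy': 444.78132811913326, 'cx': 252.16051982004927, 'cy': 183.87043527678347, 'k1': -0.03967265036041122, 'rvec': array([ 1.91904913, -1.18651337,  0.60680633]), 'tvec': array([-0.35539749,  0.31736142,  1.09680901])}
top {'fx': 390.2003248795359, 'fy': 390.2003248795359, 'cx': 252.98716940282557, 'cy': 194.5894272626725, 'k1': -0.11089739377994585, 'rvec': array([ 2.14796653, -2.09470842,  0.21727278]), 'tvec': array([-0.11821773,  0.58650189,  1.3812301 ])}
```

View pics/scene0.png

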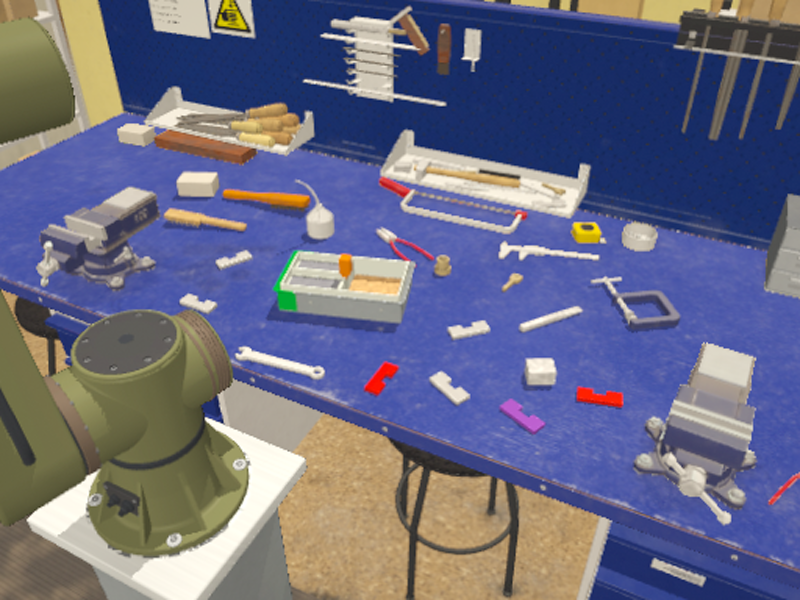

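View pics/top0.png

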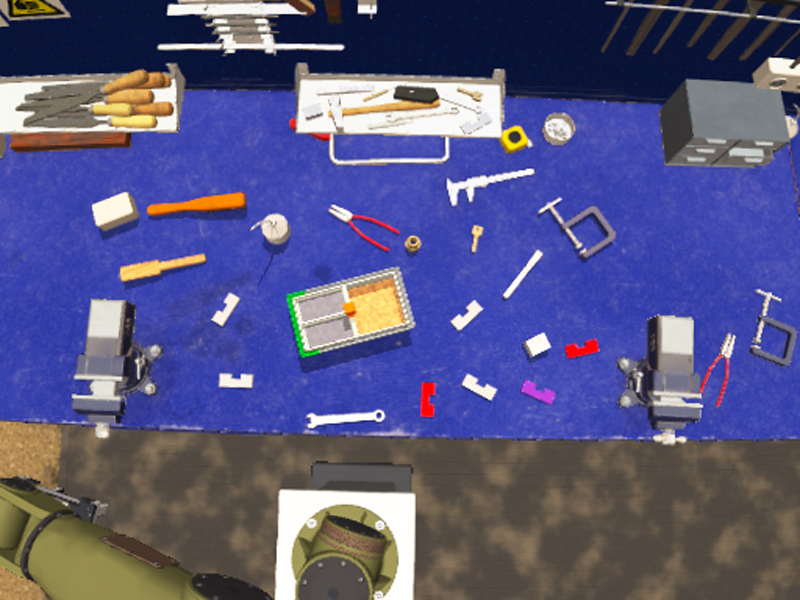

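Four steel gauges show in the 800x600 top view, at (226,308), (236,381), (466,315) and (479,387). The look-alikes are red at (428,400) and (582,348), and purple at (538,391). The case has its green end at left (297,330), and the cork well is at right (378,305). Next I'll measure.

```bash
cat > h.py <<'E'
import numpy as np, cv2
from station import get_obs, camera, masks_of
def und(c,uv):
    K=np.array([[c["fx"],0,c["cx"]],[0,c["fy"],c["cy"]],[0,0,1]])
    return cv2.undistortPoints(np.asarray(uv,float).reshape(-1,1,2),K,np.array([c["k1"],0,0,0,0.])).reshape(-1,2)
def plane(c,uv,z):
    n=und(c,uv); R=cv2.Rodrigues(c["rvec"])[0]; C=-R.T@c["tvec"]
    d=np.c_[n,np.ones(len(n))]@R; s=(z-C[2])/d[:,2]; return C+d*s[:,None]
def depthpts(c):
    v,u=np.mgrid[0:384,0:512]; uv=np.c_[u.ravel(),v.ravel()]; n=und(c,uv); Z=c["range_z"].ravel()
    R=cv2.Rodrigues(c["rvec"])[0]; P=(np.c_[n,np.ones(len(n))]*Z[:,None]-c["tvec"])@R
    P[Z==0]=np.nan; return P.reshape(384,512,3)
def proj(c,P):
    K=np.array([[c["fx"],0,c["cx"]],[0,c["fy"],c["cy"]],[0,0,1]])
    return cv2.projectPoints(np.asarray(P,float).reshape(-1,1,3),c["rvec"],c["tvec"],K,np.array([c["k1"],0,0,0,0.]))[0].reshape(-1,2)
E
python3 - <<'E'
from h import *
for n in("top","scene"):
    c=camera(n); P=depthpts(c)
    for t in("gauge_a","case","insert","grip"):
        for m in masks_of(t,n):
            k=m["mask"]; v,u=np.nonzero(k); col=np.median(c["img"][k],0)
            if t=="gauge_a":
                X=plane(c,np.c_[u,v],0.008)[:,:2].astype(np.float32); r=cv2.minAreaRect(X)
                print(n,t,round(m["conf"],2),(int(u.mean()),int(v.mean())),len(u),col,"rect",np.round(r[0],4),np.round(r[1],3),round(r[2],1),"z",np.nanmedian(P[k][:,2]).round(4))
            else:
                print(n,t,round(m["conf"],2),m["extent"],len(u),col,np.nanmean(P[k],0).round(4),np.nanpercentile(P[k][:,2],[5,50,95]).round(3))
E
```

```text
top gauge_a 0.7 (151, 243) 149 [250. 242. 231.] rect [0.4022 0.2745] [0.026 0.077] 1.9 z 0.0081
top gauge_a 0.59 (372, 223) 145 [254.   0.   0.] rect [ 0.4999 -0.5612] [0.031 0.083] 13.0 z 0.0083
top gauge_a 0.47 (144, 197) 147 [249. 241. 230.] rect [0.5778 0.3145] [0.032 0.078] 60.0 z 0.0079
top gauge_a 0.45 (305, 247) 157 [250. 243. 232.] rect [ 0.4022 -0.3056] [0.08  0.031] 62.5 z 0.008
top gauge_a 0.44 (343, 250) 165 [198.  68. 226.] rect [ 0.394  -0.4486] [0.081 0.033] 68.5 z 0.0079
top case 0.81 [183.5, 173.1, 262.7, 230.2] 712 [159.5 176.5 151. ] [0.5635 0.0142 0.051 ] [0.005 0.055 0.062]
top insert 0.8 [189.7, 176.0, 258.2, 222.6] 2347 [212. 182. 140.] [0.5729 0.0043 0.0403] [0.018 0.045 0.066]
top grip 0.75 [187.9, 174.8, 259.6, 227.0] 2441 [212. 182. 144.] [0.5728 0.0045 0.041 ] [0.018 0.046 0.067]
scene gauge_a 0.84 (333, 266) 261 [187.  95. 206.] rect [ 0.3904 -0.4497] [0.084 0.036] 64.8 z 0.0087
scene gauge_a 0.6 (300, 210) 192 [225.  216.5 206.5] rect [ 0.5758 -0.2786] [0.039 0.084] 43.4 z 0.0091
scene gauge_a 0.6 (287, 247) 195 [234. 225. 210.] rect [ 0.4016 -0.3085] [
[... 294 characters left out ...]
 -0.1851] [0.035 0.088] 88.5 z 0.0089
scene gauge_a 0.47 (126, 193) 152 [226.  217.5 205. ] rect [0.4004 0.276 ] [0.085 0.037] 90.0 z 0.0088
scene case 0.9 [177.3, 166.1, 260.9, 203.2] 1130 [150. 151. 144.] [ 0.5141 -0.0292  0.0306] [0.005 0.031 0.058]
scene case 0.61 [115.3, 184.2, 135.9, 199.6] 132 [231. 222. 207.] [0.3992 0.2776 0.0086] [0.004 0.009 0.012]
scene insert 0.69 [181.7, 160.5, 263.7, 192.0] 1945 [211. 208. 185.] [0.5809 0.0083 0.0496] [0.022 0.051 0.072]
scene insert 0.41 [332.1, 193.8, 370.3, 211.4] 190 [227.  218.5 205.5] [ 0.6818 -0.4175  0.0117] [0.003 0.012 0.017]
scene grip 0.97 [181.3, 164.1, 262.4, 190.1] 1935 [211. 208. 184.] [0.581  0.0085 0.0494] [0.022 0.051 0.072]
```

```bash
cat >> h.py <<'E'
def isteel(img):
    i=img.astype(float); return i
def gauge_fit(c,xy,rad=0.055,z=0.008):
    """sub-pixel fit: render notched plate on image, compare with brightness; returns x,y,yaw"""
    from scipy.optimize import minimize
    u0,v0=proj(c,[[xy[0],xy[1],z]])[0].round().astype(int); h=int(26)
    y0,y1,x0,x1=max(v0-h,0),min(v0+h,384),max(u0-h,0),min(u0+h,512)
    red=c["img"][y0:y1,x0:x1,0].astype(float)
    vv,uu=np.mgrid[y0:y1,x0:x1]; S=4
    su=(np.arange(S)+.5)/S-.5
    pts=np.array([[u+a,v+b] for v,u in zip(vv.ravel(),uu.ravel()) for a in su for b in su])
    W=plane(c,pts,z)[:,:2]
    near=(np.hypot(*(plane(c,np.c_[uu.ravel(),vv.ravel()],z)[:,:2]-xy).T)<rad)
    bg=np.median(red.ravel()[near&(red.ravel()<120)]) ; fg=np.percentile(red.ravel()[near],95)
    I=np.clip((red.ravel()-bg)/(fg-bg),0,1.1)
    def model(p):
        ca,sa=np.cos(p[2]),np.sin(p[2]); d=W-p[:2]; gx=d@[ca,sa]; gy=d@[-sa,ca]; k=2500.
        s=lambda t:1/(1+np.exp(-np.clip(t*k,-40,40)))
        f=s(.015-abs(gx))*s(.04-abs(gy)); n=s(gx-.003)*s(.012-abs(gy)); f=f*(1-n)
        return f.reshape(-1,S*S).mean(1)
    best=None
    for a in np.arange(0,360,30):
        r=minimize(lambda p:((model([xy[0]+p[0]/100,xy[1]+p[1]/100,p[2]])-I)[near]**2).mean(),[0,0,np.radians(a)],method="Nelder-Mead",options=dict(initial_simplex=np.array([[0,0,0],[.6,0,0],[0,.6,0],[0,0,.35]])+[0,0,np.radians(a)],maxiter=150))
        if best is None or r.fun<best.fun: best=r
    p=best.x; return np.array([xy[0]+p[0]/100,xy[1]+p[1]/100,(p[2]+np.pi)%(2*np.pi)-np.pi]),best.fun
E
python3 - <<'E'
from h import *
T=camera("top");S=camera("scene")
for xy in [(.402,.2745),(.577,.3135),(.576,-.2786),(.402,-.306)]:
    for c in(T,S):
        r,f=gauge_fit(c,np.array(xy)); print(r.round(4),np.degrees(r[2]).round(1),round(f,4), "r",np.hypot(*r[:2]).round(3))
for c,n in((T,"top"),(S,"scene")):
    P=depthpts(c)
    m=(abs(P[...,0]-.57)<.16)&(abs(P[...,1])<.2)
    hi=m&(P[...,2]>.045)&(P[...,2]<.075)
    hi=cv2.morphologyEx(hi.astype(np.uint8),cv2.MORPH_OPEN,np.ones((2,2)))>0
    print(n,cv2.minAreaRect(P[hi][:,:2].astype(np.float32)))
    im=c["img"].astype(int)
    o=m&(im[...,0]>200)&(im[...,1]>80)&(im[...,1]<165)&(im[...,2]<70)
    v,u=np.nonzero(o);print("orange",len(u),u.mean(),v.mean(),np.nanmedian(P[o],0).round(4))
    g=m&(im[...,1]>150)&(im[...,0]<90)&(im[...,2]<110);print("green",np.nanmedian(P[g],0).round(3),np.nanpercentile(P[g][:,2],[5,50,95]).round(3))
    print(np.nanmedian(P[m][P[m][:,2]<.02][:,2]))
    a,b,cc,d=(150,150,300,250)
    cv2.imwrite(f"pics/crop_{n}.png",cv2.resize(c["img"][b:d,a:cc,::-1],(750,500),interpolation=cv2.INTER_CUBIC))
E
```

```text
[0.4037 0.2764 0.0136] 0.8 0.0071 r 0.489
[ 0.4019  0.2767 -0.0159] -0.9 0.0457 r 0.488
[0.5775 0.3139 1.0558] 60.5 0.0053 r 0.657
[0.5756 0.314  1.0656] 61.1 0.0356 r 0.656
[ 0.5775 -0.2775  0.7657] 43.9 0.0052 r 0.641
[ 0.5763 -0.2768  0.7584] 43.5 0.0306 r 0.639
[ 0.4038 -0.3079 -0.4774] -27.4 0.0042 r 0.508
[ 0.4022 -0.3074 -0.48  ] -27.5 0.0214 r 0.506
top ((0.5754460096359253, -0.0007040947675704956), (0.15038055181503296, 0.2791844606399536), 18.395830154418945)
orange 50 230.8 192.42 [ 0.5761 -0.0053  0.0621]
green [0.537 0.128 0.056] [0.05  0.056 0.062]
0.0008210244209934231
scene ((0.5954423546791077, 0.011146456003189087), (0.21909694373607635, 0.26667219400405884), 18.383705139160156)
orange 84 220.36904761904762 169.3452380952381 [5.609e-01 3.000e-04 9.230e-02]
green [0.472 0.098 0.037] [0.008 0.037 0.059]
-0.6050877444350169
```

View pics/crop_top.png

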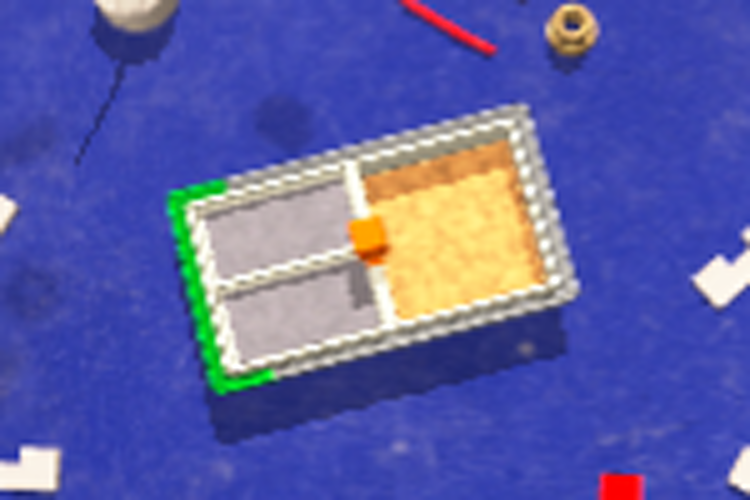

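View pics/crop_scene.png

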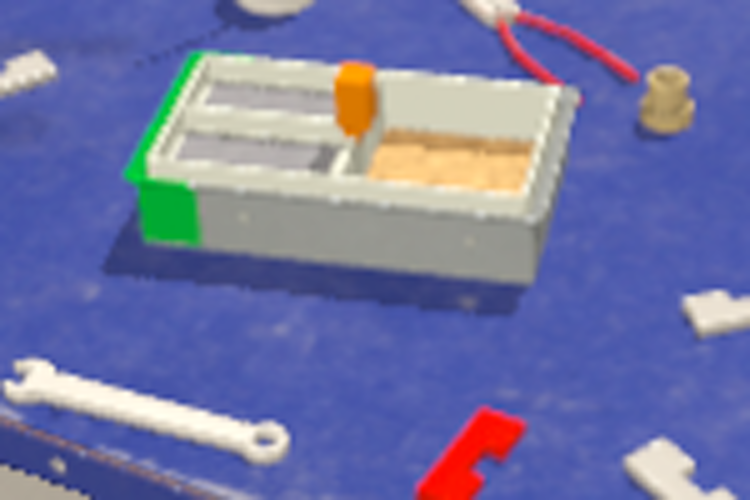

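```bash
cat >> h.py <<'E'
def boxfit(c,feat,z0,z1,p0,sx,sy,yaw=None,fitsize=False,rad=.2):
    """fit projected silhouette of box to feature image in 0..1; p=(x,y,yaw[,sx,sy])"""
    from scipy.optimize import minimize
    u0,v0=proj(c,[[p0[0],p0[1],z1]])[0].round().astype(int); h=int(rad*330)
    y0,x0=max(v0-h,0),max(u0-h,0); F=feat[y0:v0+h,x0:u0+h].astype(float); S=8
    def model(p):
        ya=p[2] if yaw is None else yaw
        a,b=(p[3]/2,p[4]/2) if fitsize else (sx/2,sy/2)
        ca,sa=np.cos(ya),np.sin(ya)
        Q=[[p[0]+ca*i*a-sa*j*b,p[1]+sa*i*a+ca*j*b,z] for i in(-1,1) for j in(-1,1) for z in(z0,z1)]
        q=((proj(c,Q)-[x0,y0]+.5)*S-.5)
        m=np.zeros((F.shape[0]*S,F.shape[1]*S),np.uint8)
        hull=cv2.convexHull(q.astype(np.float32)); cv2.fillPoly(m,[np.round(hull*16).astype(np.int32)],255,shift=4)
        return cv2.resize(m,F.shape[::-1],interpolation=cv2.INTER_AREA)/255.
    x0s=list(p0)+([sx,sy] if fitsize else [])
    n=len(x0s); sim=np.array([x0s]*(n+1)); 
    for i,s in enumerate([.008,.008,.1,.008,.008][:n]): sim[i+1,i]+=s
    r=minimize(lambda p:((model(p)-F)**2).sum(),x0s,method="Nelder-Mead",options=dict(initial_simplex=sim,maxiter=500,xatol=1e-5,fatol=1e-3))
    return r.x,r.fun
E
cat > t.py <<'E'
from h import *
T=camera("top");S=camera("scene")
for n,c in(("top",T),("scene",S)):
    im=c["img"].astype(float)+1
    f=np.clip((np.maximum(im[...,0],im[...,1])/im[...,2]-.45)/.35,0,1)
    v,u=np.mgrid[0:384,0:512]
    # keep only neighbourhood of case
    W=plane(c,np.c_[u.ravel(),v.ravel()],.05).reshape(384,512,3)
    d=W[...,:2]-[.57,0]; ca,sa=np.cos(.28),np.sin(.28)
    near=(abs(d@[ca,sa])<.10)&(abs(d@[-sa,ca])<.165)
    if n=="top":
        print("case",boxfit(c,f*near,.05,.057,[.57,0,.28],.150,.270,fitsize=True))
    else: print("case sc",boxfit(c,f*near,.0,.057,[.57,0,.28],.145,.265,fitsize=True))
    o=np.clip((im[...,0]-im[...,2]*1.0-120)/100,0,1)*(im[...,1]<190)
    hsv=cv2.cvtColor(c["img"],cv2.COLOR_RGB2HSV)
    o=((hsv[...,0]<20)&(hsv[...,0]>8)&(hsv[...,1]>215)&(hsv[...,2]>120)).astype(float)*(np.hypot(d[...,0],d[...,1])<.05)
    print("grip",o.sum(),boxfit(c,o,.05,.084,[.575,-.003,.28],.024,.024,yaw=.28,rad=.06))
E
python3 t.py
python3 - <<'E'
from h import *
c=camera("top");P=depthpts(c);
yaw=.28; ca,sa=np.cos(yaw),np.sin(yaw); g=np.array([.572,0])
d=P[...,:2]-g; X=d@[ca,sa];Y=d@[-sa,ca]
for name,x,y,wx,wy in(("divider",0,.06,.002,.035),("crosswall",-.035,0,.015,.002),("cork",0,-.065,.035,.03),("trayA",.03,.06,.015,.03),("trayB",-.03,.06,.015,.03),("rimend",0,-.123,.04,.004)):
    m=(abs(X-x)<wx)&(abs(Y-y)<wy); print(name,m.sum(),np.nanpercentile(P[m][:,2],[10,50,90]).round(4))
E
```

```text
case (array([0.57095487, 0.00422132, 0.28583273, 0.15621306, 0.28038259]), np.float64(13.180715928819366))
grip 38.0 (array([0.5730684 , 0.00424546, 0.27840966]), np.float64(17.739131103421762))
case sc (array([0.5915125 , 0.01588363, 0.28058055, 0.12020264, 0.27787529]), np.float64(84.8501977177363))
grip 37.0 (array([0.57740898, 0.00673996, 0.23575658]), np.float64(61.52183006535947))
divider 21 [0.0543 0.0635 0.0672]
crosswall 8 [0.0518 0.0642 0.0673]
cork 284 [0.017  0.0211 0.0252]
trayA 125 [0.044  0.0475 0.0511]
trayB 131 [0.0438 0.0476 0.0516]
rimend 41 [0.0487 0.0535 0.0602]
```

```bash
python3 -m jog '440 -530 0 0 0 30 0.4;440 -530 0 0 0 30 0.4;440 -530 0 0 0 30 0.4;440 -530 0 0 0 30 0.4;440 -530 0 0 0 30 0.4;440 -530 0 0 0 30 0.4;440 -530 0 0 0 30 0.4;440 -530 0 0 0 30 0.4;440 -530 0 0 0 30 0.4;440 -530 0 0 0 30 0.4' 40; python3 -c "
from station import get_obs;o=get_obs();print(o['qpos'],o['eef_rot'])"
```

```text
time_s: 1.68
ee_pos: [0.39, 0.2221, 0.2058]
eef_rot: [-1.571, -0.001, 0.283]
force: [1.1, 1.6, -0.1]
grip_width: 0.0566
[ 4.36040879e-01  7.13654978e-02  1.79109516e+00  1.36905594e-05
  1.27837076e+00 -1.41763679e+00] [-1.57066723e+00 -7.50329235e-04  2.82877351e-01]
```

```bash
python3 -m jog '181 -218 0 0 0 0.2 0.4;181 -218 0 0 0 0.2 0.4;181 -218 0 0 0 0.2 0.4;181 -218 0 0 0 0.2 0.4;181 -218 0 0 0 0.2 0.4;181 -218 0 0 0 0.2 0.4;181 -218 0 0 0 0.2 0.4;181 -218 -50 0 0 0.2 0.4;181 -218 -100 0 0 0.2 0.4;181 -218 -100 0 0 0.2 0.4'; python3 - <<'E'
from h import *
o=get_obs();print(o['qpos'],o['eef_rot'],o['force'])
c=camera("top"); S=camera("scene")
a=np.vstack([cv2.resize(c["img"][150:250,150:310],(640,400)) , ])
cv2.imwrite("pics/a1.png",a[:,:,::-1]); cv2.imwrite("pics/a1s.png",cv2.resize(S["img"][120:220,150:310],(800,500))[:,:,::-1])
E
```

```text
time_s: 2.52
ee_pos: [0.569, 0.0036, 0.1006]
eef_rot: [-1.569, 0.005, 0.285]
force: [-0.2, 0.1, -0.9]
grip_width: 0.0564
[-5.83420504e-02  4.49745345e-01  1.57242582e+00  4.95033540e-04
  1.12487367e+00 -1.91455279e+00] [-1.56853937  0.00498311  0.28520532] [-0.17005223  0.0706734  -0.93482232]
```

View pics/a1s.png

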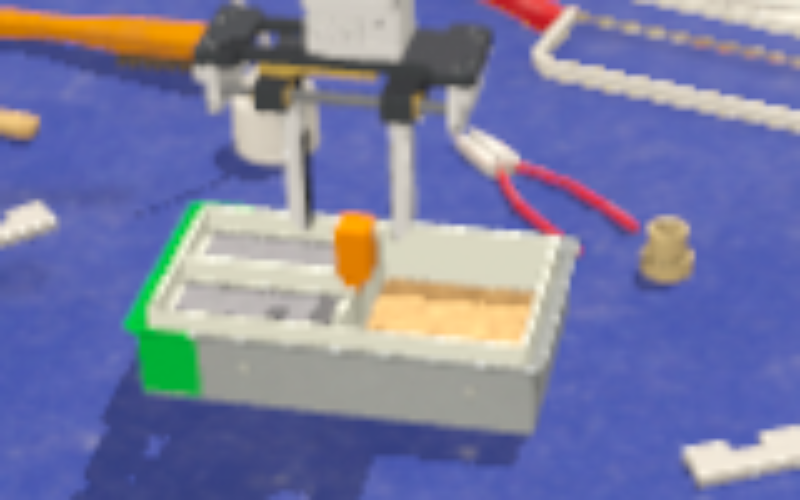

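```bash
python3 -m jog '2 1 -15 0 0 0 0.4;2 1 -28 0 0 0 0.4;2 1 -32 0 0 0 0.4;2 1 -34 0 0 0 0.4;2 1 -34 0 0 0 0.4;2 1 -34 0 0 0 0.4'
```

```text
time_s: 3.12
ee_pos: [0.572, 0.005, 0.07]
eef_rot: [-1.569, 0.003, 0.286]
force: [0.2, -0.2, 0.4]
grip_width: 0.0562
```

```bash
python3 -m jog '-1 -1 -3.5 0 0 0 0.4;-1 -1 -3.5 0 0 0 0.4;-1 -1 -3.5 0 0 0 0.4;-1 -1 -3.5 0 0 0 0.4'
```

```text
time_s: 3.45
ee_pos: [0.571, 0.004, 0.0667]
eef_rot: [-1.569, 0.003, 0.286]
force: [-0.9, -0.2, 0.2]
grip_width: 0.0564
```

Now I'll close on the grip.

```bash
python3 -m jog '0 0 0 0 0 0 1;0 0 0 0 0 0 1;0 0 0 0 0 0 1;0 0 0 0 0 0 1;0 0 0 0 0 0 1;0 0 0 0 0 0 1;0 0 0 0 0 0 1;0 0 0 0 0 0 1' 50
```

```text
time_s: 4.12
ee_pos: [0.5711, 0.004, 0.0667]
eef_rot: [-1.569, 0.003, 0.286]
force: [-0.4, -0.2, -0.3]
grip_width: 0.0237
```

```bash
python3 -m jog '0 0 4 0 0 0 1;0 0 8 0 0 0 1;0 0 16 0 0 0 1;0 0 24 0 0 0 1;0 0 32 0 0 0 1;0 0 40 0 0 0 1;0 0 40 0 0 0 1' ; python3 -m jog '0 0 20 0 0 0 1;0 0 40 0 0 0 1;0 0 60 0 0 0 1;0 0 60 0 0 0 1' 
python3 - <<'E'
from h import *
o=get_obs();print(o['qpos'],o['moment'],o['force'])
S=camera("scene")
cv2.imwrite("pics/a2s.png",cv2.resize(S["img"][90:220,150:310],(800,650))[:600,:,::-1])
E
```

```text
time_s: 4.7
ee_pos: [0.5719, 0.004, 0.1089]
eef_rot: [-1.57, 0.0, 0.286]
force: [-0.1, 0.0, -6.2]
grip_width: 0.0238
time_s: 5.03
ee_pos: [0.5733, 0.0039, 0.1728]
eef_rot: [-1.572, -0.006, 0.286]
force: [0.1, -0.0, -5.6]
grip_width: 0.024
[-5.72211050e-02  3.75612114e-01  1.49771193e+00  3.63081766e-04
  1.26243512e+00 -1.91441152e+00] [ 0.01013366 -0.00606673 -0.03809594] [ 0.08772594 -0.01903627 -5.55018226]
```

View pics/a2s.png

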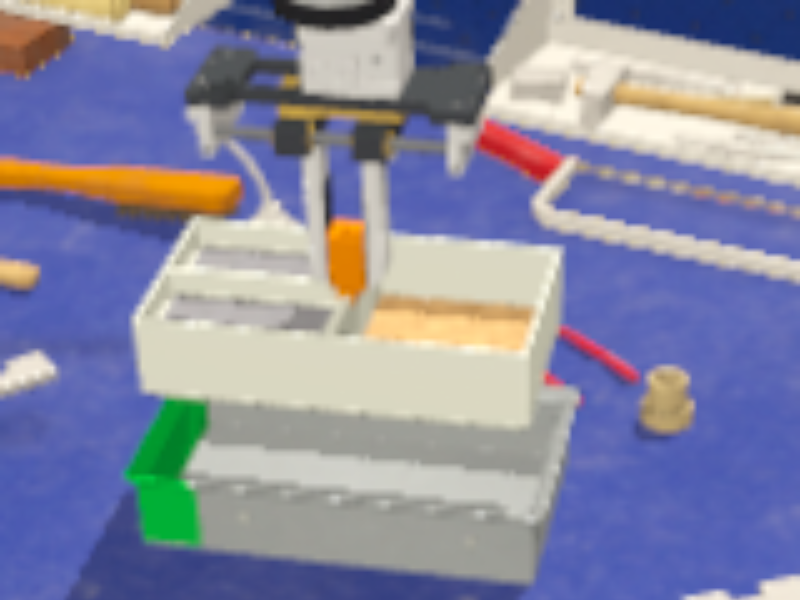

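```bash
python3 -m jog '0 0 0 0 0 -3 1;0 0 0 0 0 -9 1;0 0 0 0 0 -15 1;0 0 0 0 0 -21 1;0 0 0 0 0 -27 1;0 0 0 0 0 -33 1;0 0 0 0 0 -39 1;0 0 0 0 0 -45 1;0 0 0 0 0 -51 1;0 0 0 0 0 -57 1' ; python3 -m jog '0 0 0 0 0 -6 1;0 0 0 0 0 -12 1;0 0 0 0 0 -18 1;0 0 0 0 0 -24 1;0 0 0 0 0 -30 1;0 0 0 0 0 -36 1;0 0 0 0 0 -42 1;0 0 0 0 0 -48 1;0 0 0 0 0 -54 1;0 0 0 0 0 -60 1' ; python3 -m jog '0 0 0 0 0 -6 1;0 0 0 0 0 -12 1;0 0 0 0 0 -18 1;0 0 0 0 0 -24 1;0 0 0 0 0 -30 1;0 0 0 0 0 -36 1;0 0 0 0 0 -42 1;0 0 0 0 0 -48 1;0 0 0 0 0 -54 1'; python3 -c "
from station import get_obs;o=get_obs();print(o['qpos'],o['eef_rot'])"
```

```text
time_s: 5.92
ee_pos: [0.572, 0.004, 0.1683]
eef_rot: [-1.573, -0.001, -0.714]
force: [-0.5, 0.5, -6.6]
grip_width: 0.0239
time_s: 6.75
ee_pos: [0.5713, 0.004, 0.1662]
eef_rot: [-1.576, -0.002, -1.766]
force: [-0.3, 0.7, -7.0]
grip_width: 0.0237
time_s: 7.5
ee_pos: [0.5706, 0.004, 0.1642]
eef_rot: [-1.577, -0.004, -2.714]
force: [0.2, -0.7, -7.1]
grip_width: 0.0238
[-0.0588323   0.38461967  1.50620392  0.00370595  1.25690268  1.0831111 ] [-1.57677911 -0.00377194 -2.71388352]
```

```bash
cat > rot.py <<'E'
import sys; from scipy.spatial.transform import Rotation as R; import numpy as np
from station import get_obs
o=get_obs(); cur=R.from_euler("xyz",o["eef_rot"]); tgt=R.from_euler("xyz",[float(a) for a in sys.argv[1:4]])
print("turn deg",np.degrees((tgt*cur.inv()).as_rotvec()).round(2),"pos",o["ee_pos"].round(4),"F",o["force"].round(1))
E
python3 rot.py -1.569 0.003 -2.8556 ; python3 - <<'E'
from scipy.spatial.transform import Rotation as R
print((R.from_rotvec([0,0,3.14159265])*R.from_euler("xyz",[-1.569,.003,.286])).as_euler("xyz"))
E
```

```text
turn deg [-0.28 -0.52 -8.12] pos [0.5706 0.004  0.1642] F [ 0.2 -0.7 -7.1]
[-1.569       0.003      -2.85559266]
```

```bash
python3 -m jog '0.5 0 -4 -0.1 -0.2 -4 1;0.5 0 -10 -0.3 -0.5 -8.1 1;0.5 0 -18 -0.3 -0.5 -8.1 1;0.5 0 -26 -0.3 -0.5 -8.1 1;0.5 0 -30 -0.3 -0.5 -8.1 1;0.5 0 -33 -0.3 -0.5 -8.1 1;0.5 0 -33 -0.3 -0.5 -8.1 1;0.5 0 -33 -0.3 -0.5 -8.1 1'; python3 rot.py -1.569 0.003 -2.8556; python3 - <<'E'
from h import *
S=camera("scene");c=camera("top")
cv2.imwrite("pics/a3s.png",cv2.resize(S["img"][90:220,150:310],(800,650))[:600,:,::-1])
cv2.imwrite("pics/a3t.png",cv2.resize(c["img"][150:250,150:300],(750,500))[:600,:,::-1])
E
```

```text
time_s: 8.17
ee_pos: [0.5712, 0.004, 0.1311]
eef_rot: [-1.569, 0.003, -2.855]
force: [0.6, 0.6, -6.2]
grip_width: 0.0236
turn deg [ 0.01 -0.02 -0.06] pos [0.5712 0.004  0.1311] F [ 0.6  0.6 -6.2]
```

View pics/a3s.png

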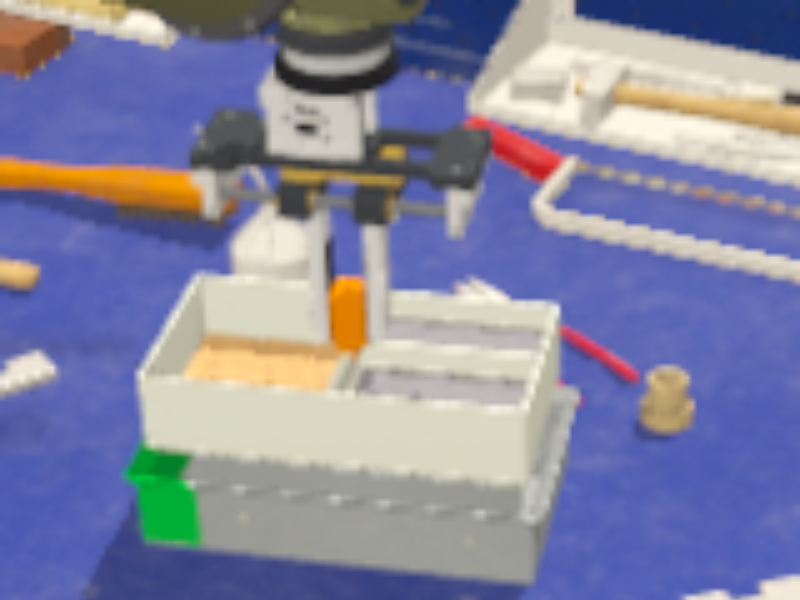

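View pics/a3t.png

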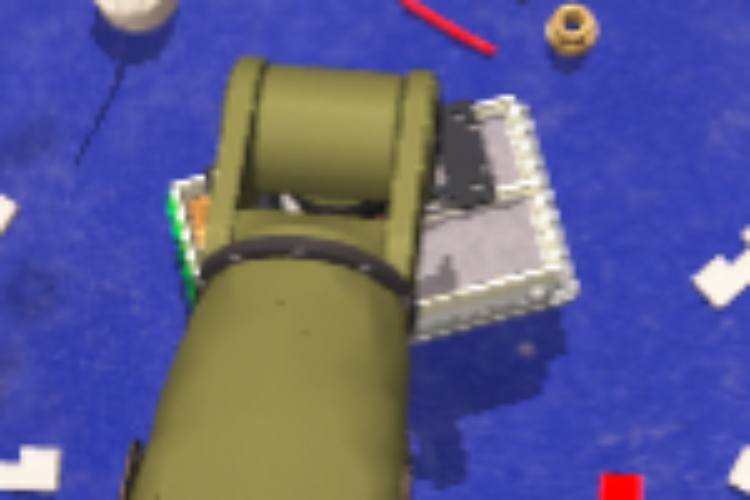

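The cork well is now at the green end, level above the case. Next I'll lower it step by step.

```bash
python3 -m jog '0 0 -3 0 0 0 1;0 0 -6 0 0 0 1;0 0 -9 0 0 0 1;0 0 -12 0 0 0 1;0 0 -15 0 0 0 1;0 0 -15 0 0 0 1'; python3 -m jog '0 0 -3 0 0 0 1;0 0 -6 0 0 0 1;0 0 -9 0 0 0 1;0 0 -12 0 0 0 1;0 0 -15 0 0 0 1;0 0 -15 0 0 0 1'; python3 rot.py -1.569 0.003 -2.8556
```

```text
time_s: 8.77
ee_pos: [0.571, 0.004, 0.1157]
eef_rot: [-1.569, 0.002, -2.855]
force: [-0.2, -0.0, -6.8]
grip_width: 0.0234
time_s: 9.27
ee_pos: [0.5707, 0.0041, 0.1]
eef_rot: [-1.569, 0.001, -2.855]
force: [-0.4, 0.7, -7.2]
grip_width: 0.0237
turn deg [ 0.01 -0.11 -0.05] pos [0.5707 0.0041 0.1   ] F [-0.4  0.7 -7.2]
```

```bash
python3 -m jog '0.3 0 -2 0 -0.1 0 1;0.3 0 -5 0 -0.1 0 1;0.3 0 -8 0 -0.1 0 1;0.3 0 -11 0 -0.1 0 1;0.3 0 -14 0 -0.1 0 1;0.3 0 -14 0 -0.1 0 1'; python3 -m jog '0 0 -2 0 0 0 1;0 0 -5 0 0 0 1;0 0 -8 0 0 0 1;0 0 -11 0 0 0 1;0 0 -13 0 0 0 1;0 0 -13 0 0 0 1'; python3 rot.py -1.569 0.003 -2.8556
```

```text
time_s: 9.77
ee_pos: [0.5707, 0.004, 0.0852]
eef_rot: [-1.569, 0.002, -2.855]
force: [-0.9, 0.2, -6.7]
grip_width: 0.0241
time_s: 10.27
ee_pos: [0.5704, 0.0041, 0.0716]
eef_rot: [-1.569, 0.001, -2.855]
force: [0.1, -0.5, -6.0]
grip_width: 0.0236
turn deg [ 0.   -0.11 -0.05] pos [0.5704 0.0041 0.0716] F [ 0.1 -0.5 -6. ]
```

```bash
python3 -m jog '0.4 0 -1 0 0 0 1;0.4 0 -2 0 0 0 1;0.4 0 -3 0 0 0 1;0.4 0 -3 0 0 0 1';python3 -m jog '0 0 -0.7 0 0 0 1;0 0 -1.4 0 0 0 1;0 0 -1.4 0 0 0 1'; python3 -m jog '0 0 -0.7 0 0 0 1;0 0 -0.7 0 0 0 1'
```

```text
time_s: 10.6
ee_pos: [0.5708, 0.0041, 0.0685]
eef_rot: [-1.57, 0.001, -2.855]
force: [-0.1, -1.5, -6.3]
grip_width: 0.0235
time_s: 10.85
ee_pos: [0.5708, 0.004, 0.067]
eef_rot: [-1.57, 0.001, -2.855]
force: [0.3, -0.2, -6.7]
grip_width: 0.0238
time_s: 11.02
ee_pos: [0.5709, 0.004, 0.0668]
eef_rot: [-1.569, 0.001, -2.855]
force: [-2.9, -0.5, 1.3]
grip_width: 0.0236
```

Touch came at the home height (0.0668 against 0.0667 at pickup). I'll release.

```bash
python3 -m jog '0 0 0 0 0 0 0.7;0 0 0 0 0 0 0.65;0 0 0 0 0 0 0.5;0 0 0 0 0 0 0.4;0 0 0 0 0 0 0.4'; python3 -m jog '0 0 10 0 0 0 0.4;0 0 30 0 0 0 0.4;0 0 60 0 0 0 0.4;0 0 100 0 0 0 0.4;0 0 140 0 0 0 0.4;0 0 140 0 0 0 0.4'
python3 - <<'E'
from h import *
S=camera("scene");c=camera("top")
cv2.imwrite("pics/a4s.png",cv2.resize(S["img"][90:220,150:310],(800,650))[:600,:,::-1])
cv2.imwrite("pics/a4t.png",cv2.resize(c["img"],(800,600))[:,:,::-1])
E
```

```text
time_s: 11.43
ee_pos: [0.571, 0.004, 0.0669]
eef_rot: [-1.569, 0.002, -2.855]
force: [-0.2, 0.5, -0.0]
grip_width: 0.0496
time_s: 11.93
ee_pos: [0.5734, 0.004, 0.2159]
eef_rot: [-1.565, 0.013, -2.855]
force: [0.2, -0.7, 0.6]
grip_width: 0.0564
```

View pics/a4s.png

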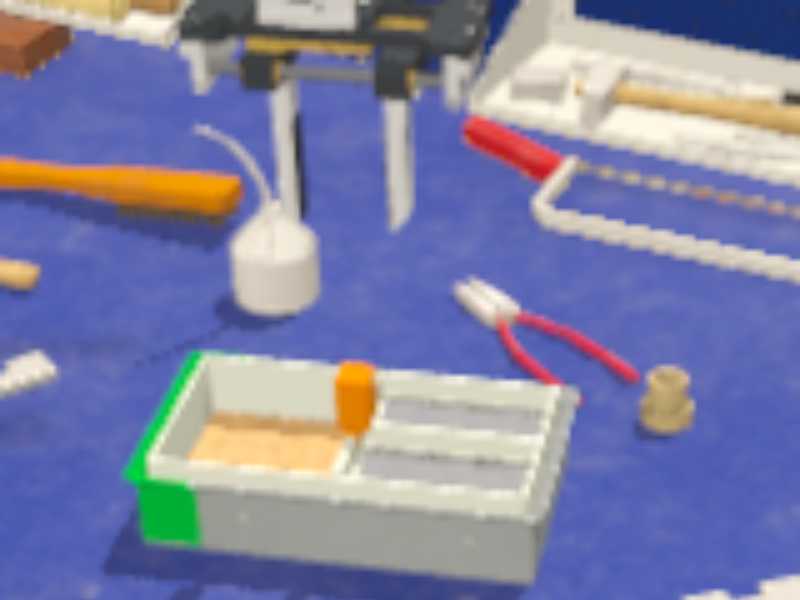

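View pics/a4t.png

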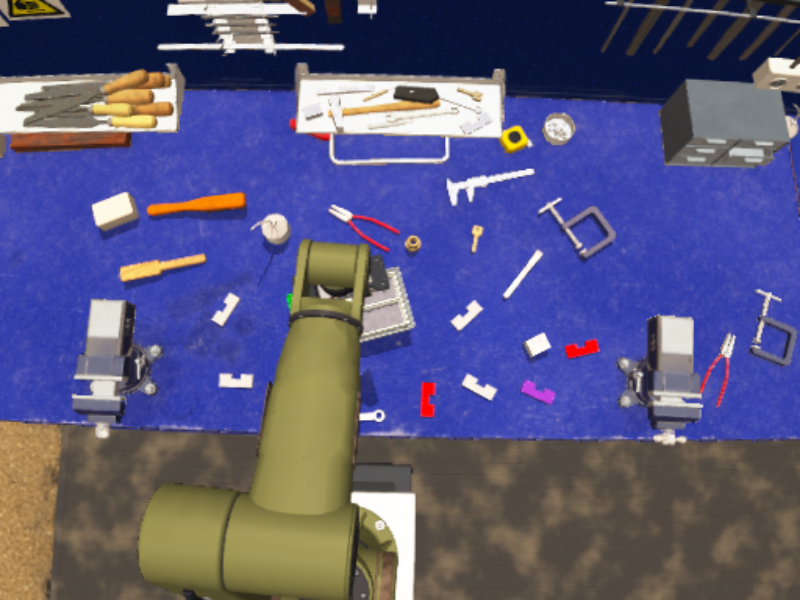

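Insert is home, with cork (270,440 in the scene crop) at the green end. The gauges look unmoved. I'll move towards the left-near gauge and re-measure on the way.

```bash
python3 -m jog '-170 298 -60 0 0 74 0.4;-170 298 -60 0 0 74 0.4;-170 298 -60 0 0 74 0.4;-170 298 -60 0 0 74 0.4;-170 298 -60 0 0 74 0.4;-170 298 -60 0 0 74 0.4;-170 298 -60 0 0 74 0.4;-170 298 -60 0 0 74 0.4;-170 298 -60 0 0 74 0.4;-170 298 -60 0 0 74 0.4'; cat > g.py <<'E'
import sys
from h import *
T=camera("top");S=camera("scene")
pts=[(.403,.2765),(.5768,.3139),(.577,-.277),(.403,-.3077)]
ids=[int(a) for a in sys.argv[1:]] or range(4)
for i in ids:
    rs=[gauge_fit(c,np.array(pts[i])) for c in(T,S)]
    print(i+1,[(r.round(4),np.degrees(r[2]).round(1),round(f,4)) for r,f in rs])
E
cat > wl.py <<'E'
from h import *
T=camera("top")
im=T["img"].astype(float)+1
f=np.clip((np.maximum(im[...,0],im[...,1])/im[...,2]-.45)/.35,0,1)
v,u=np.mgrid[0:384,0:512]; c=T
W=plane(c,np.c_[u.ravel(),v.ravel()],.05).reshape(384,512,3)
d=W[...,:2]-[.57,0]; ca,sa=np.cos(.28),np.sin(.28)
near=(abs(d@[ca,sa])<.10)&(abs(d@[-sa,ca])<.165)
print("case",boxfit(c,f*near,.05,.057,[.57,0,.28],.150,.270,fitsize=True))
P=depthpts(c); d=P[...,:2]-[.5535,.0635]; m=(abs(d@[ca,sa])<.04)&(abs(d@[-sa,ca])<.03)
z=P[m][:,2]; print("cork",m.sum(),np.nanpercentile(z,[10,50,90]).round(4),np.nanmean(z).round(4))
cv2.imwrite("pics/w.png",cv2.resize(T["img"][150:250,150:300],(750,500))[:600,:,::-1])
E
python3 g.py; python3 wl.py; python3 rot.py -1.5708 0 -1.557
```

```text
time_s: 12.87
ee_pos: [0.3989, 0.3041, 0.1473]
eef_rot: [-1.571, 0.004, -1.595]
force: [-0.4, 0.2, -0.3]
grip_width: 0.0565
1 [(array([0.4037, 0.2764, 0.0135]), np.float64(0.8), np.float64(0.0071)), (array([ 0.4019,  0.2767, -0.0157]), np.float64(-0.9), np.float64(0.0314))]
2 [(array([0.5775, 0.3139, 1.0558]), np.float64(60.5), np.float64(0.0054)), (array([0.5756, 0.314 , 1.0659]), np.float64(61.1), np.float64(0.0368))]
3 [(array([ 0.5775, -0.2775,  0.7655]), np.float64(43.9), np.float64(0.0051)), (array([ 0.5763, -0.2768,  0.7586]), np.float64(43.5), np.float64(0.0311))]
4 [(array([ 0.4038, -0.3079, -0.4775]), np.float64(-27.4), np.float64(0.0042)), (array([ 0.4022, -0.3075, -0.4801]), np.float64(-27.5), np.float64(0.0217))]
case (array([0.57079515, 0.00416455, 0.28464899, 0.15639883, 0.280146  ]), np.float64(13.568049963997378))
cork 332 [0.0169 0.0214 0.0253] 0.0212
turn deg [-0.23  0.07  2.9 ] pos [0.4011 0.3018 0.1482] F [-0.6 -0.1  0. ]
```

View pics/w.png

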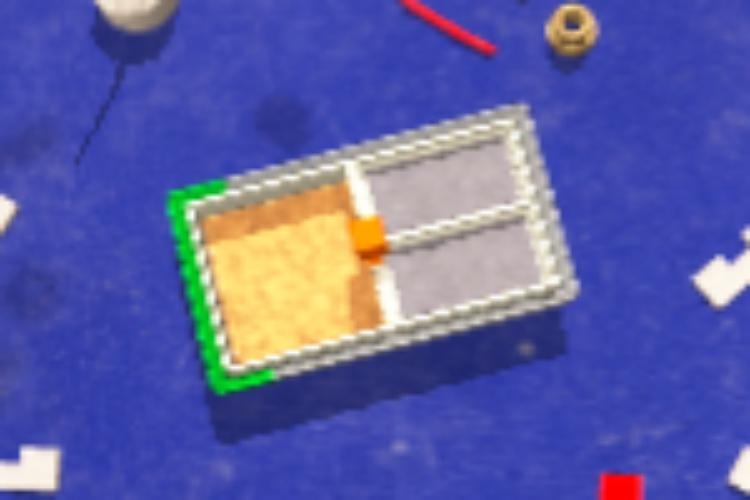

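```bash
python3 -m jog '1.5 1 -30 -0.2 0 2.9 0.45;1.5 1 -65 -0.2 0 2.9 0.45;1.5 1 -100 -0.2 0 2.9 0.45;1.5 1 -120 -0.2 0 2.9 0.45;1.5 1 -130 -0.2 0 2.9 0.45;1.5 1 -135 -0.2 0 2.9 0.45;1.5 1 -135 -0.2 0 2.9 0.45;1.5 1 -135 -0.2 0 2.9 0.45' 40; python3 rot.py -1.5708 0 -1.557
```

```text
time_s: 13.68
ee_pos: [0.4033, 0.303, 0.0143]
eef_rot: [-1.568, 0.001, -1.559]
force: [0.8, 0.9, 1.0]
grip_width: 0.0516
turn deg [-0.08  0.15  0.1 ] pos [0.4033 0.303  0.0143] F [0.8 0.9 1. ]
```

```bash
python3 -m jog '0 0 -5 -0.1 0.1 0 0.45;0 0 -9 -0.1 0.1 0 0.45;0 0 -11 -0.1 0.1 0 0.45;0 0 -12 -0.1 0.1 0 0.45;0 0 -12 -0.1 0.1 0 0.45';python3 rot.py -1.5708 0 -1.557; python3 - <<'E'
from h import *
S=camera("scene")
u,v=proj(S,[[.403,.29,.02]])[0].astype(int)
cv2.imwrite("pics/b1.png",cv2.resize(S["img"][v-50:v+30,u-60:u+60],(780,520),interpolation=cv2.INTER_CUBIC)[:,:,::-1])
E
```

```text
time_s: 14.1
ee_pos: [0.4032, 0.303, 0.0022]
eef_rot: [-1.57, -0.0, -1.559]
force: [1.4, -0.3, -0.1]
grip_width: 0.0517
turn deg [0.03 0.04 0.1 ] pos [0.4032 0.303  0.0022] F [ 1.4 -0.3 -0.1]
```

View pics/b1.png

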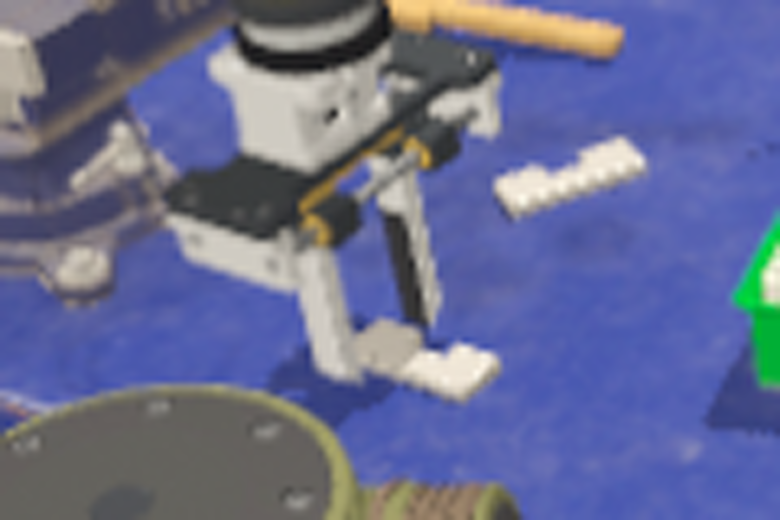

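Fingers straddle the gauge's end at (390,340). I'll close.

```bash
python3 -m jog '0 0 0 0 0 0 0.8;0 0 0 0 0 0 1;0 0 0 0 0 0 1;0 0 0 0 0 0 1;0 0 0 0 0 0 1;0 0 0 0 0 0 1;0 0 0 0 0 0 1' 50; python3 -m jog '0 0 5 0 0 0 1;0 0 15 0 0 0 1;0 0 35 0 0 0 1;0 0 70 0 0 0 1;0 0 100 0 0 0 1;0 0 130 0 0 0 1;0 0 130 0 0 0 1';python3 rot.py -1.5708 0 -1.286; python3 - <<'E'
from h import *
S=camera("scene")
u,v=proj(S,[[.403,.29,.13]])[0].astype(int)
cv2.imwrite("pics/b2.png",cv2.resize(S["img"][max(v-50,0):v+40,max(u-60,0):u+60],(800,600),interpolation=cv2.INTER_CUBIC)[:,:,::-1])
E
```

```text
time_s: 14.73
ee_pos: [0.4033, 0.3031, 0.0024]
eef_rot: [-1.57, -0.0, -1.559]
force: [0.6, 0.3, 0.9]
grip_width: 0.0291
time_s: 15.32
ee_pos: [0.4052, 0.3044, 0.1388]
eef_rot: [-1.562, 0.004, -1.559]
force: [0.8, 0.9, -0.3]
grip_width: 0.0294
turn deg [-0.33  0.45 15.62] pos [0.4052 0.3044 0.1388] F [ 0.8  0.9 -0.3]
```

View pics/b2.png

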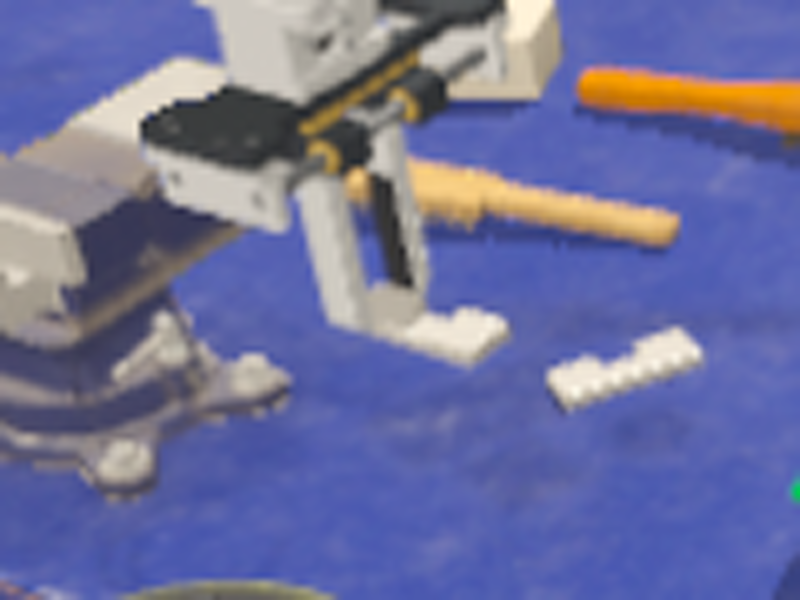

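```bash
python3 -m jog '20 -37 0 -0.1 0.2 3 1;40 -74 0 -0.1 0.2 6 1;60 -111 0 -0.1 0.2 9 1;80 -148 0 -0.1 0.2 12 1;100 -185 0 -0.3 0.4 15 1;110 -210 0 -0.3 0.4 15.6 1;116 -223 -10 -0.3 0.4 15.6 1;116 -223 -20 -0.3 0.4 15.6 1;116 -223 -20 -0.3 0.4 15.6 1;116 -223 -20 -0.3 0.4 15.6 1';python3 rot.py -1.5708 0 -1.286; python3 - <<'E'
from h import *
S=camera("scene")
u,v=proj(S,[[.55,.06,.08]])[0].astype(int)
cv2.imwrite("pics/b3.png",cv2.resize(S["img"][max(v-50,0):v+40,max(u-60,0):u+60],(800,600),interpolation=cv2.INTER_CUBIC)[:,:,::-1])
E
```

```text
time_s: 16.2
ee_pos: [0.5194, 0.0815, 0.1149]
eef_rot: [-1.575, -0.001, -1.286]
force: [0.1, 0.7, -1.0]
grip_width: 0.0289
turn deg [ 0.1  -0.21  0.  ] pos [0.5194 0.0815 0.1149] F [ 0.1  0.7 -1. ]
```

View pics/b3.png

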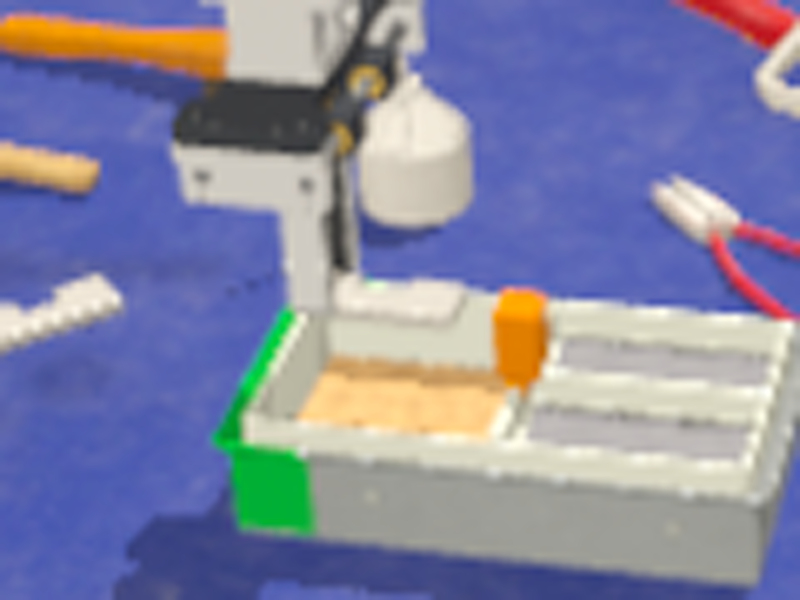

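```bash
python3 -m jog '2 -0.5 -10 0.1 -0.2 0 1;2 -0.5 -20 0.1 -0.2 0 1;2 -0.5 -32 0.1 -0.2 0 1;2 -0.5 -44 0.1 -0.2 0 1;2 -0.5 -55 0.1 -0.2 0 1;2 -0.5 -63 0.1 -0.2 0 1;2 -0.5 -68 0.1 -0.2 0 1;2 -0.5 -70 0.1 -0.2 0 1;2 -0.5 -70 0.1 -0.2 0 1';python3 rot.py -1.5708 0 -1.286
```

```text
time_s: 17.0
ee_pos: [0.5217, 0.0813, 0.0452]
eef_rot: [-1.57, -0.0, -1.285]
force: [0.7, -0.2, -0.8]
grip_width: 0.0288
turn deg [ 0.    0.04 -0.04] pos [0.5217 0.0813 0.0452] F [ 0.7 -0.2 -0.8]
```

```bash
python3 -m jog '0 0 -4 0 0 0 1;0 0 -8 0 0 0 1;0 0 -12 0 0 0 1;0 0 -14 0 0 0 1;0 0 -14 0 0 0 1'; python3 -m jog '0 0 -0.7 0 0 0 1;0 0 -1.4 0 0 0 1';python3 -m jog '0 0 -0.7 0 0 0 1;0 0 -1.4 0 0 0 1'
```

```text
time_s: 17.42
ee_pos: [0.5215, 0.0813, 0.0307]
eef_rot: [-1.571, -0.0, -1.285]
force: [0.0, -0.9, -0.9]
grip_width: 0.029
time_s: 17.58
ee_pos: [0.5215, 0.0813, 0.0294]
eef_rot: [-1.571, -0.0, -1.285]
force: [0.9, 0.6, -1.1]
grip_width: 0.0296
time_s: 17.75
ee_pos: [0.5216, 0.0812, 0.028]
eef_rot: [-1.57, -0.0, -1.285]
force: [0.5, -0.4, -1.7]
grip_width: 0.0292
```

```bash
python3 -m jog '0 0 -0.7 0 0 0 1;0 0 -1.2 0 0 0 1';python3 -m jog '0 0 -0.6 0 0 0 1;0 0 -0.8 0 0 0 1'
```

```text
time_s: 17.92
ee_pos: [0.5216, 0.0813, 0.0268]
eef_rot: [-1.57, -0.0, -1.285]
force: [-0.1, 0.6, -0.6]
grip_width: 0.0289
time_s: 18.08
ee_pos: [0.5216, 0.0813, 0.0259]
eef_rot: [-1.57, -0.0, -1.285]
force: [0.7, -0.0, -1.3]
grip_width: 0.0289
```

```bash
for i in 1; do python3 -m jog '0 0 -0.6 0 0 0 1;0 0 -0.8 0 0 0 1'; python3 -m jog '0 0 -0.6 0 0 0 1;0 0 -0.8 0 0 0 1'; done
```

```text
time_s: 18.25
ee_pos: [0.5215, 0.0813, 0.025]
eef_rot: [-1.571, -0.0, -1.285]
force: [-0.1, 1.2, -0.7]
grip_width: 0.029
time_s: 18.42
ee_pos: [0.5215, 0.0813, 0.0241]
eef_rot: [-1.571, -0.0, -1.285]
force: [-0.0, -0.6, -0.8]
grip_width: 0.0293
```

```bash
python3 -m jog '0 0 -0.6 0 0 0 1;0 0 -0.8 0 0 0 1'
```

```text
time_s: 18.58
ee_pos: [0.5215, 0.0813, 0.0233]
eef_rot: [-1.571, -0.0, -1.285]
force: [-0.6, 0.1, -0.6]
grip_width: 0.0293
```

```bash
python3 -m jog '0 0 -0.6 0 0 0 1;0 0 -0.8 0 0 0 1'
```

```text
time_s: 18.75
ee_pos: [0.5216, 0.0813, 0.0229]
eef_rot: [-1.57, -0.0, -1.285]
force: [-4.0, -0.6, 8.3]
grip_width: 0.0293
```

Touch felt (8 N at z=0.0229). I'll let go gently.

```bash
python3 -m jog '0 0 0.2 0 0 0 0.66;0 0 0.2 0 0 0 0.6;0 0 0.2 0 0 0 0.6;0 0 0.2 0 0 0 0.6'; python3 -m jog '0 0 10 0 0 0 0.6;0 0 30 0 0 0 0.6;0 0 60 0 0 0 0.6;0 0 100 0 0 0 0.6;0 0 140 0 0 0 0.6;0 0 140 0 0 0 0.6'
python3 - <<'E'
from h import *
S=camera("scene")
u,v=proj(S,[[.55,.06,.08]])[0].astype(int)
cv2.imwrite("pics/b4.png",cv2.resize(S["img"][max(v-50,0):v+40,max(u-60,0):u+60],(800,600),interpolation=cv2.INTER_CUBIC)[:,:,::-1])
E
python3 rot.py -1.5708 0 -0.515
```

```text
time_s: 19.08
ee_pos: [0.5216, 0.0813, 0.023]
eef_rot: [-1.57, -0.0, -1.285]
force: [-0.3, 0.3, -0.9]
grip_width: 0.0374
time_s: 19.58
ee_pos: [0.5243, 0.0816, 0.1713]
eef_rot: [-1.559, -0.002, -1.285]
force: [1.3, 0.9, 0.3]
grip_width: 0.0375
turn deg [-0.21  0.42 44.14] pos [0.5232 0.0815 0.1676] F [ 0.4 -0.6 -0.4]
```

View pics/b4.png

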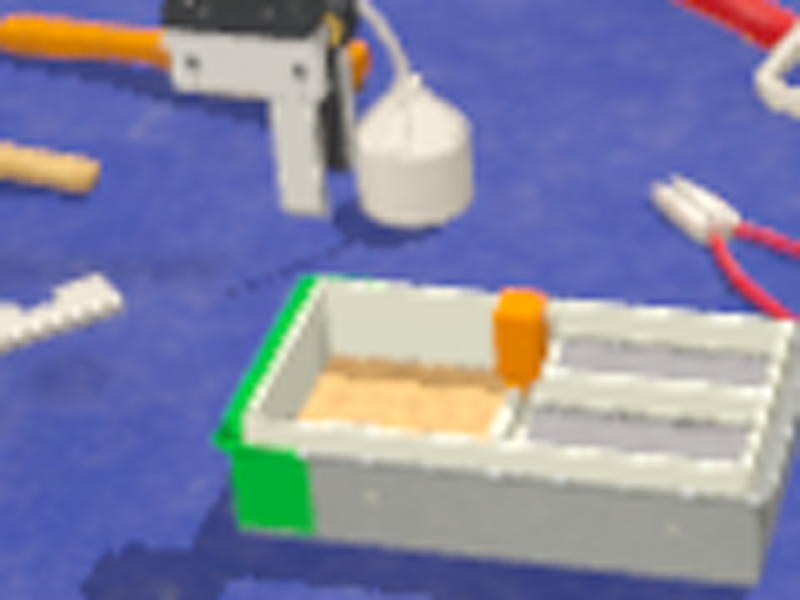

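```bash
python3 -m jog '31 245 0 -0.2 0.4 44.3 0.5;31 245 0 -0.2 0.4 44.3 0.5;31 245 0 -0.2 0.4 44.3 0.5;31 245 0 -0.2 0.4 44.3 0.5;31 245 0 -0.2 0.4 44.3 0.5;31 245 0 -0.2 0.4 44.3 0.5;31 245 0 -0.2 0.4 44.3 0.5;31 245 0 -0.2 0.4 44.3 0.5;31 245 -30 -0.2 0.4 44.3 0.45;31 245 -30 -0.2 0.4 44.3 0.45'; python3 g.py 1 2 3; python3 wl.py; python3 rot.py -1.5708 0 -0.511
```

```text
time_s: 20.47
ee_pos: [0.5525, 0.3245, 0.1327]
eef_rot: [-1.576, 0.004, -0.515]
force: [0.5, -1.4, -0.6]
grip_width: 0.0518
2 [(array([0.6221, 0.2842, 0.9289]), np.float64(53.2), np.float64(0.059)), (array([0.5756, 0.314 , 1.0663]), np.float64(61.1), np.float64(0.0368))]
3 [(array([ 0.5775, -0.2775,  0.7655]), np.float64(43.9), np.float64(0.0049)), (array([ 0.5763, -0.2768,  0.7581]), np.float64(43.4), np.float64(0.0312))]
4 [(array([ 0.4038, -0.3079, -0.4776]), np.float64(-27.4), np.float64(0.0039)), (array([ 0.4022, -0.3074, -0.4801]), np.float64(-27.5), np.float64(0.0218))]
case (array([0.57073635, 0.0041642 , 0.28496904, 0.15634949, 0.28005438]), np.float64(13.626455111373962))
cork 325 [0.0179 0.0234 0.0303] 0.0237
turn deg [-0.01  0.    0.18] pos [0.5545 0.3255 0.1383] F [-0.   0.4 -0.2]
```

View pics/w.png

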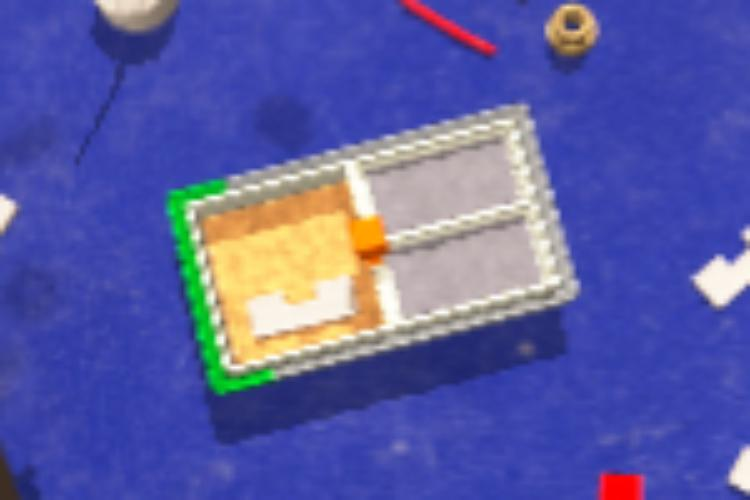

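Gauge 1 lies flat in the well at (300,305) in the crop. Now down onto gauge 2.

```bash
python3 -m jog '-0.4 1 -30 0 0 0.2 0.45;-0.4 1 -60 0 0 0.2 0.45;-0.4 1 -90 0 0 0.2 0.45;-0.4 1 -110 0 0 0.2 0.45;-0.4 1 -120 0 0 0.2 0.45;-0.4 1 -124 0 0 0.2 0.45;-0.4 1 -124 0 0 0.2 0.45;-0.4 1 -124 0 0 0.2 0.45' 50; python3 rot.py -1.5708 0 -0.511; python3 - <<'E'
from h import *
S=camera("scene")
u,v=proj(S,[[.56,.32,.02]])[0].astype(int)
cv2.imwrite("pics/c1.png",cv2.resize(S["img"][v-50:v+30,u-60:u+60],(780,520),interpolation=cv2.INTER_CUBIC)[:,:,::-1])
E
```

```text
time_s: 21.28
ee_pos: [0.5549, 0.3268, 0.0161]
eef_rot: [-1.569, -0.001, -0.511]
force: [0.4, 0.4, 0.8]
grip_width: 0.0516
turn deg [-0.07  0.12 -0.  ] pos [0.5549 0.3268 0.0161] F [0.4 0.4 0.8]
```

View pics/c1.png

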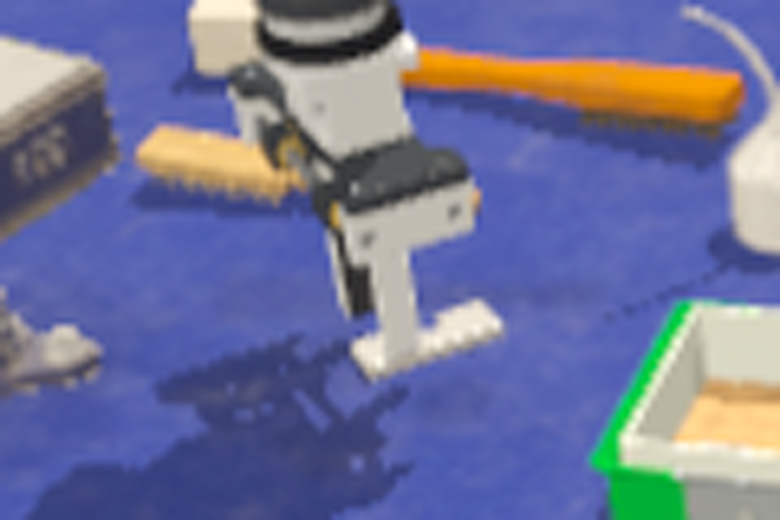

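```bash
python3 -m jog '-0.5 0 -5 -0.1 0.1 0 0.45;-0.5 0 -9 -0.1 0.1 0 0.45;-0.5 0 -12 -0.1 0.1 0 0.45;-0.5 0 -13.8 -0.1 0.1 0 0.45;-0.5 0 -13.8 -0.1 0.1 0 0.45;-0.5 0 -13.8 -0.1 0.1 0 0.45';python3 -m jog '0 0 0 0 0 0 0.8;0 0 0 0 0 0 1;0 0 0 0 0 0 1;0 0 0 0 0 0 1;0 0 0 0 0 0 1;0 0 0 0 0 0 1;0 0 0 0 0 0 1' 50
```

```text
time_s: 21.83
ee_pos: [0.5544, 0.3269, 0.0023]
eef_rot: [-1.571, -0.001, -0.511]
force: [1.1, -0.5, 0.5]
grip_width: 0.0517
time_s: 22.42
ee_pos: [0.5544, 0.3269, 0.0023]
eef_rot: [-1.571, -0.001, -0.511]
force: [-0.7, 1.3, 1.2]
grip_width: 0.0291
```

```bash
python3 -m jog '0 0 5 0 0 0 1;0 0 15 0 0 0 1;0 0 35 0 0 0 1;0 0 70 0 0 0 1;0 0 100 0 0 0 1;0 0 120 0 0 0 1;0 0 120 0 0 0 1';python3 rot.py -1.5708 0 -1.285; python3 - <<'E'
from h import *
S=camera("scene")
u,v=proj(S,[[.56,.32,.12]])[0].astype(int)
cv2.imwrite("pics/c2.png",cv2.resize(S["img"][v-50:v+30,u-60:u+60],(780,520),interpolation=cv2.INTER_CUBIC)[:,:,::-1])
E
```

```text
time_s: 23.0
ee_pos: [0.5561, 0.3278, 0.1284]
eef_rot: [-1.564, -0.005, -0.511]
force: [1.4, -1.0, -1.1]
grip_width: 0.0293
turn deg [-1.000e-02  4.900e-01 -4.435e+01] pos [0.5561 0.3278 0.1284] F [ 1.4 -1.  -1.1]
```

View pics/c2.png

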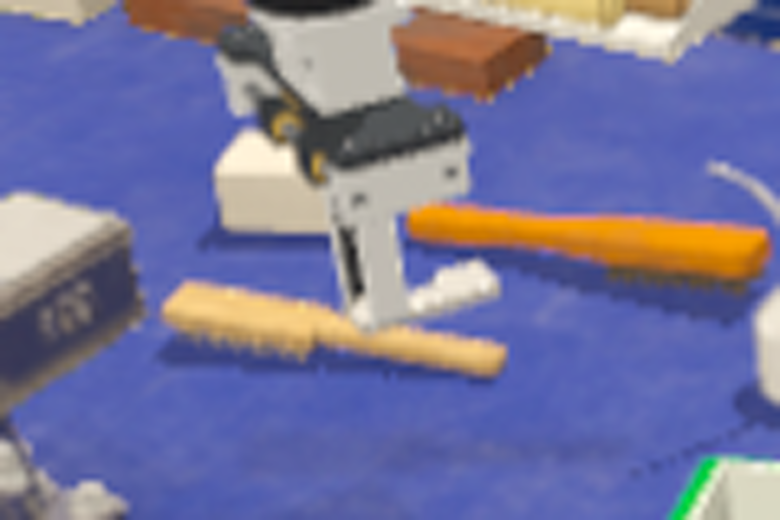

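```bash
python3 -m jog '2 -30 0 0 0.1 -6 1;4 -60 0 0 0.2 -12 1;6 -90 0 0 0.3 -18 1;8 -120 0 0 0.5 -24 1;10 -150 0 0 0.5 -30 1;12 -180 0 0 0.5 -36 1;14 -210 0 0 0.5 -42 1;15 -232 -6 0 0.5 -44.3 1;15 -232 -10 0 0.5 -44.3 1;15 -232 -10 0 0.5 -44.3 1';python3 -m jog '0 0 0 0 0 0 1;0 0 0 0 0 0 1'; python3 rot.py -1.5708 0 -1.285
```

```text
time_s: 23.88
ee_pos: [0.5694, 0.0945, 0.1135]
eef_rot: [-1.577, 0.003, -1.285]
force: [-0.4, 0.8, -2.4]
grip_width: 0.0292
time_s: 24.05
ee_pos: [0.569, 0.0953, 0.1128]
eef_rot: [-1.578, 0.003, -1.284]
force: [-1.1, 0.5, -1.4]
grip_width: 0.0291
turn deg [-0.05 -0.45 -0.08] pos [0.569  0.0953 0.1128] F [-1.1  0.5 -1.4]
```

```bash
python3 -m jog '2 0.5 -5 0 -0.4 0 1;2 0.5 -15 0 -0.4 0 1;2 0.5 -27 0 -0.4 0 1;2 0.5 -40 0 -0.4 0 1;2 0.5 -53 0 -0.4 0 1;2 0.5 -62 0 -0.4 0 1;2 0.5 -68 0 -0.4 0 1;2 0.5 -68 0 -0.4 0 1';python3 rot.py -1.5708 0 -1.285;  python3 -m jog '0 0 -4 0 0 0 1;0 0 -8 0 0 0 1;0 0 -12 0 0 0 1;0 0 -15 0 0 0 1;0 0 -15 0 0 0 1'; python3 rot.py -1.5708 0 -1.285
```

```text
time_s: 24.72
ee_pos: [0.5702, 0.0958, 0.0431]
eef_rot: [-1.574, 0.002, -1.283]
force: [-0.8, 0.4, -2.5]
grip_width: 0.0292
turn deg [-0.04 -0.18 -0.09] pos [0.5702 0.0958 0.0431] F [-0.8  0.4 -2.5]
time_s: 25.13
ee_pos: [0.57, 0.0958, 0.0276]
eef_rot: [-1.574, 0.002, -1.283]
force: [-0.1, -0.1, -1.2]
grip_width: 0.0292
turn deg [-0.04 -0.22 -0.09] pos [0.57   0.0958 0.0276] F [-0.1 -0.1 -1.2]
```

```bash
python3 -m jog '0 0 -0.8 0 -0.2 0 1;0 0 -1.6 0 -0.2 0 1';python3 -m jog '0 0 -0.7 0 0 0 1;0 0 -1.2 0 0 0 1'
```

```text
time_s: 25.3
ee_pos: [0.57, 0.0958, 0.026]
eef_rot: [-1.571, 0.001, -1.283]
force: [-0.2, -0.8, -1.2]
grip_width: 0.0291
time_s: 25.47
ee_pos: [0.5701, 0.0958, 0.0249]
eef_rot: [-1.57, 0.001, -1.283]
force: [0.4, -0.4, -1.2]
grip_width: 0.0292
```

```bash
python3 -m jog '0 0 -0.5 0 0 0 1;0 0 -0.8 0 0 0 1'
```

```text
time_s: 25.63
ee_pos: [0.5701, 0.0958, 0.0241]
eef_rot: [-1.57, 0.0, -1.283]
force: [0.7, -0.2, -1.2]
grip_width: 0.0292
```

```bash
python3 -m jog '0 0 -0.5 0 0 0 1;0 0 -0.7 0 0 0 1'
```

```text
time_s: 25.8
ee_pos: [0.5701, 0.0958, 0.0234]
eef_rot: [-1.57, 0.0, -1.283]
force: [-0.9, -0.1, -1.5]
grip_width: 0.0293
```

```bash
python3 -m jog '0 0 -0.5 0 0 0 1;0 0 -0.6 0 0 0 1'
```

```text
time_s: 25.97
ee_pos: [0.5702, 0.0958, 0.023]
eef_rot: [-1.57, 0.0, -1.283]
force: [-1.0, -0.0, 2.2]
grip_width: 0.029
```

```bash
python3 -m jog '0 0 -0.1 0 0 0 0.66;0 0 -0.1 0 0 0 0.6;0 0 -0.1 0 0 0 0.6;0 0 -0.1 0 0 0 0.6'; python3 -m jog '0 0 10 0 0 0 0.6;0 0 30 0 0 0 0.6;0 0 60 0 0 0 0.6;0 0 100 0 0 0 0.6;0 0 140 0 0 0 0.6;0 0 140 0 0 0 0.6'; python3 g.py 2 3; python3 rot.py -1.5708 0 -0.808
```

```text
time_s: 26.3
ee_pos: [0.5702, 0.0959, 0.0229]
eef_rot: [-1.57, 0.0, -1.283]
force: [-0.3, -0.9, -0.4]
grip_width: 0.0375
time_s: 26.8
ee_pos: [0.573, 0.0962, 0.1718]
eef_rot: [-1.558, -0.002, -1.283]
force: [0.0, 0.4, 0.1]
grip_width: 0.0377
3 [(array([ 0.5775, -0.2775,  0.7655]), np.float64(43.9), np.float64(0.0049)), (array([ 0.5763, -0.2768,  0.7584]), np.float64(43.5), np.float64(0.0313))]
4 [(array([ 0.4038, -0.3079, -0.4774]), np.float64(-27.4), np.float64(0.0041)), (array([ 0.4022, -0.3074, -0.4797]), np.float64(-27.5), np.float64(0.0218))]
turn deg [-0.12  0.23 27.24] pos [0.5708 0.0959 0.165 ] F [-0.7  0.2 -0.8]
```

```bash
python3 -m jog '-12 -354 0 -0.1 0.2 27.2 0.5;-12 -354 0 -0.1 0.2 27.2 0.5;-12 -354 0 -0.1 0.2 27.2 0.5;-12 -354 0 -0.1 0.2 27.2 0.5;-12 -354 0 -0.1 0.2 27.2 0.5;-12 -354 0 -0.1 0.2 27.2 0.5;-12 -354 0 -0.1 0.2 27.2 0.5;-12 -354 0 -0.1 0.2 27.2 0.5;-12 -354 0 -0.1 0.2 27.2 0.5;-12 -354 -30 -0.1 0.2 27.2 0.45'; python3 -m jog '0 0 0 0 0 0 0.45;0 0 0 0 0 0 0.45'; python3 g.py 2 3; python3 wl.py; python3 rot.py -1.5708 0 -0.808
```

```text
time_s: 27.73
ee_pos: [0.5594, -0.2644, 0.1383]
eef_rot: [-1.569, -0.007, -0.813]
force: [0.2, -1.1, 1.2]
grip_width: 0.0504
time_s: 27.9
ee_pos: [0.5585, -0.2647, 0.137]
eef_rot: [-1.57, -0.004, -0.814]
force: [-0.8, -0.6, 1.4]
grip_width: 0.0516
3 [(array([ 0.5472, -0.2628, -0.4155]), np.float64(-23.8), np.float64(0.2325)), (array([ 0.5763, -0.2768,  0.7584]), np.float64(43.5), np.float64(0.0324))]
4 [(array([ 0.404 , -0.308 , -0.4664]), np.float64(-26.7), np.float64(0.0821)), (array([ 0.402 , -0.3085, -0.4777]), np.float64(-27.4), np.float64(0.0297))]
case (array([0.57079515, 0.00416455, 0.28464899, 0.15639883, 0.280146  ]), np.float64(52.374475429916075))
cork 335 [0.0181 0.0239 0.0309] 0.0242
turn deg [0.23 0.41 0.25] pos [ 0.5599 -0.2637  0.1395] F [-0.6  0.  -0. ]
```

View pics/w.png

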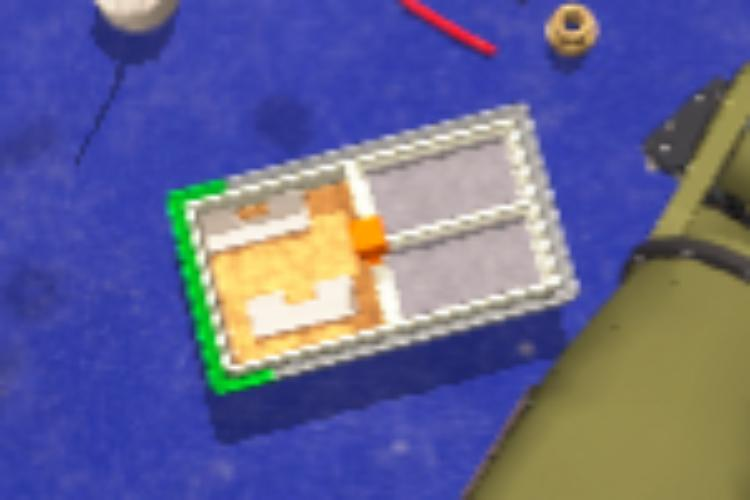

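```bash
cat > wg.py <<'E'
from h import *
T=camera("top"); np.set_printoptions(suppress=True)
O=np.array([.5709,.0041]); a=.285; ex=np.array([np.cos(a),np.sin(a)]); ey=np.array([-np.sin(a),np.cos(a)]); w=O+.062*ey
P=depthpts(T); d=P[...,:2]-w; X=d@ex; Y=d@ey
im=T["img"].astype(float)
# steel = low saturation (B/R high) in well
m=(abs(X)<.06)&(abs(Y)<.058)
sat=(im[...,2]/(im[...,0]+1))
for lab,lo,hi in(("near",-.06,0),("far",0,.06)):
    k=(X>lo)&(X<hi)&(abs(Y)<.054)&(abs(X)<.055)&(sat>.78)&(P[...,2]<.05)
    v,u=np.nonzero(k); Q=plane(T,np.c_[u,v],.0285)[:,:2]-w; q=np.c_[Q@ex,Q@ey]
    print(lab,k.sum(),"min",q.min(0).round(4),"max",q.max(0).round(4),cv2.minAreaRect((q*1000).astype(np.float32)))
    for y0 in(-.04,-.02,0,.02,.04):
        kk=k&(abs(Y-y0)<.01); print("  y",y0,kk.sum(),np.nanmedian(P[kk][:,2]).round(4) if kk.sum() else None,end="")
    print()
y0,x0=160,175
cv2.imwrite("pics/wz.png",cv2.resize(T["img"][180:232,180:240],(780,676),interpolation=cv2.INTER_CUBIC)[:600,:,::-1])
E
python3 wg.py
```

```text
near 137 min [-0.0557 -0.0388] max [-0.0104  0.0372] ((-33.11326217651367, -0.3710479736328125), (75.71099090576172, 44.579566955566406), 88.39044952392578)
  y -0.04 18 0.029  y -0.02 37 0.0293  y 0 26 0.0289  y 0.02 42 0.0295  y 0.04 14 0.0285
far 103 min [ 0.0324 -0.0207] max [0.0551 0.0533] ((43.59629821777344, 16.329998016357422), (74.14610290527344, 22.481359481811523), 89.52616119384766)
  y -0.04 0 None  y -0.02 15 0.0283  y 0 28 0.0298  y 0.02 23 0.0282  y 0.04 31 0.0289
```

View pics/wz.png

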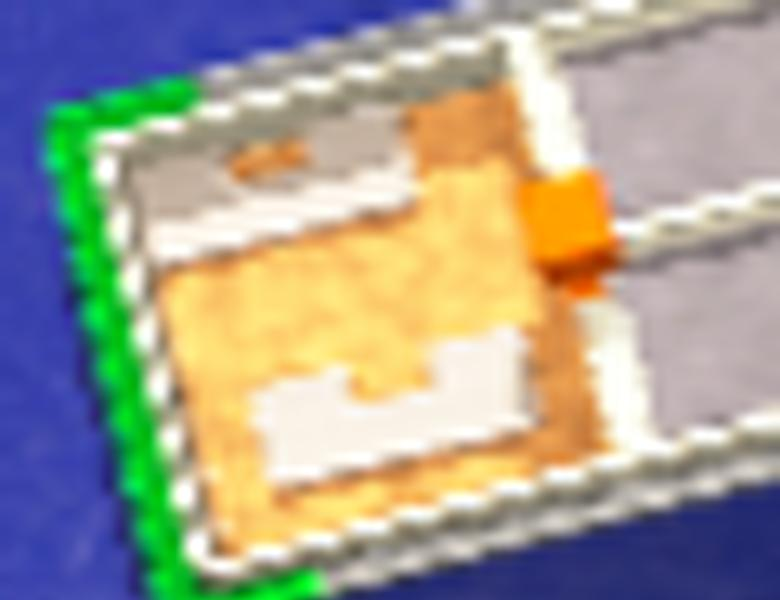

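Both gauges lie flat (tops at about 0.029). The far one now sits about 2 cm further towards the far green corner than where I released it. It's evidently the announced knock, and it's still in the well. I'll carry on with gauge 3.

```bash
python3 -m jog '-1 5 -30 0.2 0.4 0.3 0.45;-1 5 -60 0.2 0.4 0.3 0.45;-1 5 -90 0.2 0.4 0.3 0.45;-1 5 -110 0.2 0.4 0.3 0.45;-1 5 -120 0.2 0.4 0.3 0.45;-1 5 -125 0.2 0.4 0.3 0.45;-1 5 -125 0.2 0.4 0.3 0.45;-1 5 -125 0.2 0.4 0.3 0.45' 50; python3 rot.py -1.5708 0 -0.808; python3 - <<'E'
from h import *
S=camera("scene")
u,v=proj(S,[[.56,-.26,.02]])[0].astype(int)
cv2.imwrite("pics/d1.png",cv2.resize(S["img"][v-50:v+30,u-60:u+60],(780,520),interpolation=cv2.INTER_CUBIC)[:,:,::-1])
E
```

```text
time_s: 28.77
ee_pos: [0.5597, -0.2588, 0.016]
eef_rot: [-1.57, -0.002, -0.807]
force: [0.2, -0.4, 0.1]
grip_width: 0.0516
turn deg [ 0.08  0.12 -0.08] pos [ 0.5597 -0.2588  0.016 ] F [ 0.2 -0.4  0.1]
```

View pics/d1.png

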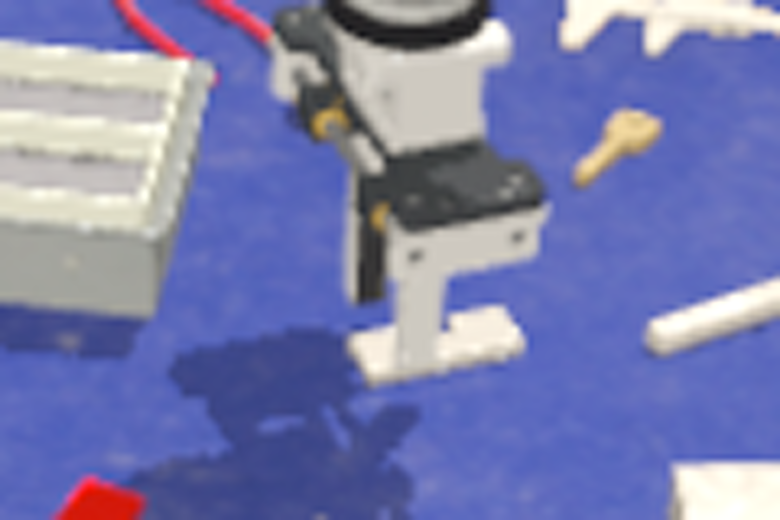

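```bash
python3 - <<'E'
from h import *
S=camera("scene")
u,v=proj(S,[[.56,-.26,.02]])[0].astype(int); k=6.5
c=np.array([.5769,-.2772]); th=np.radians(43.7); ex=np.array([np.cos(th),np.sin(th)]); ey=np.array([-np.sin(th),np.cos(th)])
t=np.array([.5597,-.2588])
def p(q,z): return ((proj(S,[[*q,z]])[0]-[u-60,v-50]+.5)*k).round().tolist()
for s in((-1,-1),(-1,1),(1,1),(1,-1)): print("corner",p(c+ex*.015*s[0]+ey*.04*s[1],.008))
for s in(-1,1): print("finger inner",s,p(t+ex*.0258*s,.016), p(t+ex*.0258*s,.002), "outer",p(t+ex*.038*s,.016))
print((t-c)@ex,(t-c)@ey)
E
```

```text
corner [526.0, 344.0]
corner [372.0, 375.0]
corner [350.0, 338.0]
corner [502.0, 307.0]
finger inner -1 [410.0, 369.0] [409.0, 392.0] outer [420.0, 385.0]
finger inner 1 [371.0, 306.0] [370.0, 328.0] outer [363.0, 291.0]
0.0002772014541696469 0.025185772955258035
```

```bash
python3 -m jog '-0.6 0.5 -5 0.1 0.1 0 0.45;-0.6 0.5 -9 0.1 0.1 0 0.45;-0.6 0.5 -12 0.1 0.1 0 0.45;-0.6 0.5 -13.8 0.1 0.1 0 0.45;-0.6 0.5 -13.8 0.1 0.1 0 0.45;-0.6 0.5 -13.8 0.1 0.1 0 0.45';python3 -m jog '0 0 0 0 0 0 0.8;0 0 0 0 0 0 1;0 0 0 0 0 0 1;0 0 0 0 0 0 1;0 0 0 0 0 0 1;0 0 0 0 0 0 1;0 0 0 0 0 0 1' 50
python3 -m jog '0 0 5 0 0 0 1;0 0 15 0 0 0 1;0 0 35 0 0 0 1;0 0 70 0 0 0 1;0 0 100 0 0 0 1;0 0 130 0 0 0 1;0 0 130 0 0 0 1';python3 rot.py -1.5708 0 -1.285; python3 - <<'E'
from h import *
S=camera("scene")
u,v=proj(S,[[.56,-.26,.12]])[0].astype(int)
cv2.imwrite("pics/d2.png",cv2.resize(S["img"][v-50:v+30,u-60:u+60],(780,520),interpolation=cv2.INTER_CUBIC)[:,:,::-1])
E
```

```text
time_s: 29.37
ee_pos: [0.559, -0.2585, 0.0022]
eef_rot: [-1.57, -0.0, -0.807]
force: [-0.5, -0.3, -0.3]
grip_width: 0.0516
time_s: 29.95
ee_pos: [0.5591, -0.2585, 0.0023]
eef_rot: [-1.57, -0.0, -0.807]
force: [-1.2, 0.5, 1.9]
grip_width: 0.0289
time_s: 30.53
ee_pos: [0.5612, -0.2596, 0.1398]
eef_rot: [-1.567, -0.01, -0.807]
force: [0.4, 0.1, -0.5]
grip_width: 0.0291
turn deg [  0.38   0.45 -27.4 ] pos [ 0.5612 -0.2596  0.1398] F [ 0.4  0.1 -0.5]
```

View pics/d2.png

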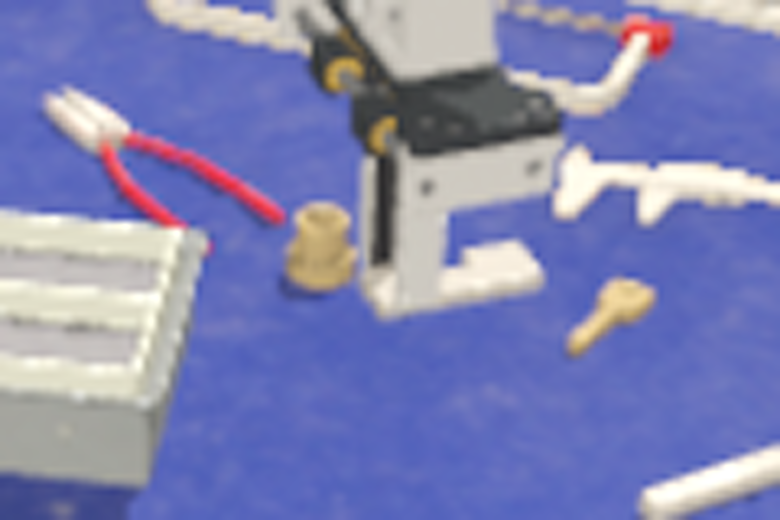

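```bash
python3 -m jog '-4 34 0 0.1 0.1 -3 1;-8 68 0 0.2 0.2 -6 1;-12 102 0 0.2 0.2 -9 1;-16 136 0 0.2 0.2 -12 1;-20 170 0 0.2 0.2 -15 1;-24 204 0 0.2 0.2 -18 1;-28 238 0 0.3 0.4 -21 1;-32 272 0 0.3 0.4 -24 1;-36 306 0 0.3 0.4 -26 1;-39 340 0 0.3 0.4 -27.4 1'; python3 -m jog '0 0 -10 0 0 0 1;0 0 -10 0 0 0 1;0 0 -10 0 0 0 1';python3 rot.py -1.5708 0 -1.285; python3 wg.py
```

```text
time_s: 31.42
ee_pos: [0.5202, 0.0824, 0.1356]
eef_rot: [-1.573, 0.002, -1.287]
force: [-0.3, -0.7, -0.5]
grip_width: 0.0294
time_s: 31.67
ee_pos: [0.5196, 0.082, 0.1247]
eef_rot: [-1.575, 0.002, -1.286]
force: [0.4, 0.8, -0.4]
grip_width: 0.0296
turn deg [-0.04 -0.29  0.07] pos [0.5196 0.082  0.1247] F [ 0.4  0.8 -0.4]
near 47 min [-0.0402 -0.0379] max [-0.0041  0.002 ] ((-25.219860076904297, -20.259050369262695), (37.43061447143555, 34.28431701660156), 76.23175048828125)
  y -0.04 10 0.0274  y -0.02 22 0.0291  y 0 15 0.0293  y 0.02 0 None  y 0.04 0 None
far 3 min [-0.0004 -0.0207] max [ 0.0395 -0.0071] ((19.493085861206055, -14.050697326660156), (0.3435220718383789, 42.2037353515625), 71.1368408203125)
  y -0.04 0 None  y -0.02 2 0.0344  y 0 1 0.0256  y 0.02 0 None  y 0.04 0 None
```

```bash
python3 -m jog '2 -0.7 -10 0 -0.3 0 1;2 -0.7 -22 0 -0.3 0 1;2 -0.7 -35 0 -0.3 0 1;2 -0.7 -48 0 -0.3 0 1;2 -0.7 -60 0 -0.3 0 1;2 -0.7 -70 0 -0.3 0 1;2 -0.7 -77 0 -0.3 0 1;2 -0.7 -80 0 -0.3 0 1;2 -0.7 -80 0 -0.3 0 1'; python3 -m jog '0 0 -3 0 0 0 1;0 0 -6 0 0 0 1;0 0 -8 0 0 0 1;0 0 -8 0 0 0 1';python3 rot.py -1.5708 0 -1.285
```

```text
time_s: 32.47
ee_pos: [0.5219, 0.0805, 0.0448]
eef_rot: [-1.57, 0.001, -1.288]
force: [0.3, -0.0, -1.8]
grip_width: 0.0292
time_s: 32.8
ee_pos: [0.5218, 0.0805, 0.0366]
eef_rot: [-1.57, 0.001, -1.288]
force: [-0.1, -0.6, -1.3]
grip_width: 0.0292
turn deg [-0.05  0.01  0.16] pos [0.5218 0.0805 0.0366] F [-0.1 -0.6 -1.3]
```

```bash
python3 -m jog '0 0.5 -0.8 0 0 0.2 1;0 0.5 -1.6 0 0 0.2 1';python3 -m jog '0 0 -0.8 0 0 0 1;0 0 -1.4 0 0 0 1'
```

```text
time_s: 32.97
ee_pos: [0.5219, 0.0811, 0.0351]
eef_rot: [-1.57, 0.001, -1.284]
force: [0.7, 0.1, -1.2]
grip_width: 0.029
time_s: 33.13
ee_pos: [0.5219, 0.0811, 0.0337]
eef_rot: [-1.57, 0.001, -1.284]
force: [0.3, -1.1, -1.5]
grip_width: 0.0294
```

```bash
python3 -m jog '0 0 -0.5 0 0 0 1;0 0 -0.8 0 0 0 1'
```

```text
time_s: 33.3
ee_pos: [0.5219, 0.0811, 0.0329]
eef_rot: [-1.57, 0.001, -1.284]
force: [0.2, 0.6, -1.1]
grip_width: 0.0289
```

```bash
python3 -m jog '0 0 -0.5 0 0 0 1;0 0 -0.7 0 0 0 1'
```

```text
time_s: 33.47
ee_pos: [0.5219, 0.0811, 0.0321]
eef_rot: [-1.57, 0.001, -1.284]
force: [0.2, 0.4, -1.9]
grip_width: 0.029
```

```bash
python3 -m jog '0 0 -0.4 0 0 0 1;0 0 -0.6 0 0 0 1'
```

```text
time_s: 33.63
ee_pos: [0.5219, 0.0811, 0.0314]
eef_rot: [-1.57, 0.001, -1.284]
force: [0.8, 0.8, -1.0]
grip_width: 0.0293
```

```bash
python3 -m jog '0 0 -0.4 0 0 0 1;0 0 -0.6 0 0 0 1'
```

```text
time_s: 33.8
ee_pos: [0.5219, 0.0811, 0.0309]
eef_rot: [-1.57, 0.001, -1.284]
force: [-0.2, 0.1, 2.1]
grip_width: 0.0289
```

```bash
python3 -m jog '0 0 -0.1 0 0 0 0.66;0 0 -0.1 0 0 0 0.6;0 0 -0.1 0 0 0 0.6;0 0 -0.1 0 0 0 0.6'; python3 -m jog '0 0 10 0 0 0 0.6;0 0 30 0 0 0 0.6;0 0 60 0 0 0 0.6;0 0 100 0 0 0 0.6;0 0 130 0 0 0 0.6;0 0 130 0 0 0 0.6'; python3 g.py 3; python3 rot.py -1.5708 0 -2.05
```

```text
time_s: 34.13
ee_pos: [0.522, 0.0811, 0.0308]
eef_rot: [-1.57, 0.001, -1.284]
force: [0.5, -0.5, 0.3]
grip_width: 0.0379
time_s: 34.63
ee_pos: [0.5243, 0.0814, 0.1678]
eef_rot: [-1.56, -0.001, -1.284]
force: [-0.1, -0.4, 1.5]
grip_width: 0.0378
4 [(array([ 0.4038, -0.3079, -0.4773]), np.float64(-27.3), np.float64(0.0042)), (array([ 0.4022, -0.3074, -0.4801]), np.float64(-27.5), np.float64(0.0218))]
turn deg [ 1.00e-02  2.00e-01 -4.39e+01] pos [0.5223 0.0812 0.1622] F [ 0.1 -0.  -0.2]
```

```bash
python3 -m jog '-107 -366 0 0 0.2 -43.9 0.5;-107 -366 0 0 0.2 -43.9 0.5;-107 -366 0 0 0.2 -43.9 0.5;-107 -366 0 0 0.2 -43.9 0.5;-107 -366 0 0 0.2 -43.9 0.5;-107 -366 0 0 0.2 -43.9 0.5;-107 -366 0 0 0.2 -43.9 0.5;-107 -366 0 0 0.2 -43.9 0.5;-107 -366 0 0 0.2 -43.9 0.5;-107 -366 -30 0 0.2 -43.9 0.45'; python3 -m jog '0 0 0 0 0 0 0.45;0 0 0 0 0 0 0.45'; python3 g.py 3; python3 wg.py; python3 rot.py -1.5708 0 -2.049
```

```text
time_s: 35.57
ee_pos: [0.4149, -0.2907, 0.135]
eef_rot: [-1.565, -0.002, -2.054]
force: [1.4, -0.6, 1.6]
grip_width: 0.0505
time_s: 35.73
ee_pos: [0.4139, -0.2906, 0.1339]
eef_rot: [-1.568, -0.002, -2.055]
force: [-0.7, 0.6, -0.1]
grip_width: 0.0515
4 [(array([ 0.3603, -0.2878,  2.5411]), np.float64(145.6), np.float64(0.2046)), (array([ 0.4021, -0.3075, -0.4802]), np.float64(-27.5), np.float64(0.0223))]
near 153 min [-0.0557 -0.0388] max [-0.0085  0.0391] ((-32.12203598022461, 0.31539154052734375), (77.88607788085938, 46.88108444213867), 89.45513916015625)
  y -0.04 21 0.0376  y -0.02 41 0.0367  y 0 28 0.0376  y 0.02 44 0.037  y 0.04 19 0.0365
far 104 min [ 0.0324 -0.0207] max [0.0551 0.0542] ((43.59979248046875, 16.752796173095703), (74.99172973632812, 22.481359481811523), 89.52616119384766)
  y -0.04 0 None  y -0.02 15 0.0302  y 0 28 0.0288  y 0.02 23 0.0286  y 0.04 31 0.0288
turn deg [0.3  0.29 0.2 ] pos [ 0.4155 -0.2899  0.1359] F [-0.8  0.   0.3]
```

View pics/wz.png

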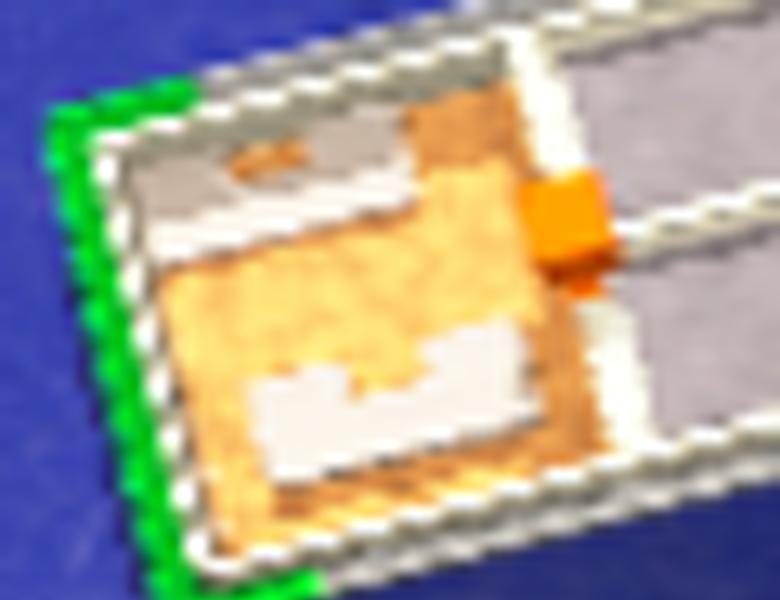

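Gauge 3 lies flat on gauge 1 (top at about 0.037). Now gauge 4.

```bash
python3 -m jog '-0.5 5 -30 0.3 0.3 0.2 0.45;-0.5 5 -60 0.3 0.3 0.2 0.45;-0.5 5 -90 0.3 0.3 0.2 0.45;-0.5 5 -108 0.3 0.3 0.2 0.45;-0.5 5 -117 0.3 0.3 0.2 0.45;-0.5 5 -121 0.3 0.3 0.2 0.45;-0.5 5 -121 0.3 0.3 0.2 0.45;-0.5 5 -121 0.3 0.3 0.2 0.45' 50; python3 rot.py -1.5708 0 -2.049; python3 - <<'E'
from h import *
S=camera("scene")
u,v=proj(S,[[.41,-.29,.02]])[0].astype(int)
cv2.imwrite("pics/e1.png",cv2.resize(S["img"][v-50:v+30,u-60:u+60],(780,520),interpolation=cv2.INTER_CUBIC)[:,:,::-1])
E
```

```text
time_s: 36.55
ee_pos: [0.4158, -0.285, 0.0162]
eef_rot: [-1.569, -0.0, -2.048]
force: [0.4, -0.3, 0.0]
grip_width: 0.0519
turn deg [ 0.06  0.07 -0.03] pos [ 0.4158 -0.285   0.0162] F [ 0.4 -0.3  0. ]
```

View pics/e1.png

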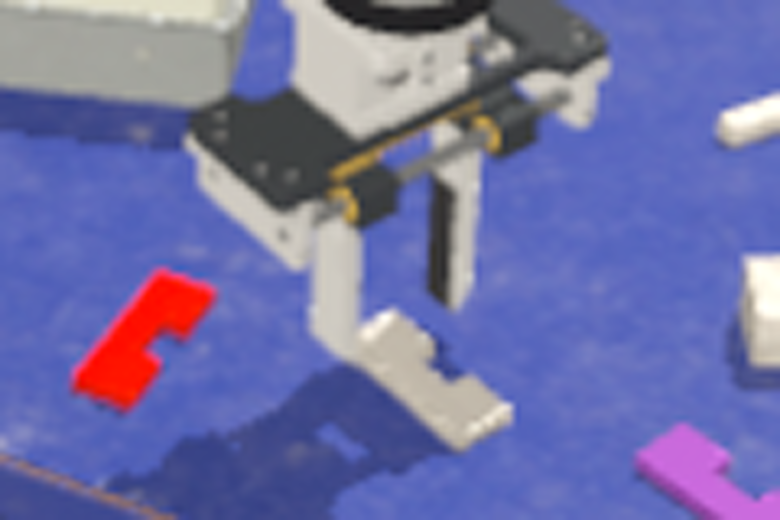

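Fingers are on both sides of gauge 4's upper-left end at (390,330), and the red look-alike is clear. I'll lower, close and lift.

```bash
python3 -m jog '-0.7 0.4 -5 0.1 0.1 0 0.45;-0.7 0.4 -9 0.1 0.1 0 0.45;-0.7 0.4 -12 0.1 0.1 0 0.45;-0.7 0.4 -14 0.1 0.1 0 0.45;-0.7 0.4 -14 0.1 0.1 0 0.45;-0.7 0.4 -14 0.1 0.1 0 0.45';python3 -m jog '0 0 0 0 0 0 0.8;0 0 0 0 0 0 1;0 0 0 0 0 0 1;0 0 0 0 0 0 1;0 0 0 0 0 0 1;0 0 0 0 0 0 1;0 0 0 0 0 0 1' 50
python3 -m jog '0 0 5 0 0 0 1;0 0 15 0 0 0 1;0 0 35 0 0 0 1;0 0 70 0 0 0 1;0 0 100 0 0 0 1;0 0 130 0 0 0 1;0 0 130 0 0 0 1';python3 rot.py -1.5708 0 -1.285; python3 - <<'E'
from h import *
S=camera("scene")
u,v=proj(S,[[.41,-.29,.12]])[0].astype(int)
cv2.imwrite("pics/e2.png",cv2.resize(S["img"][v-50:v+30,u-60:u+60],(780,520),interpolation=cv2.INTER_CUBIC)[:,:,::-1])
E
```

```text
time_s: 37.1
ee_pos: [0.415, -0.2847, 0.0022]
eef_rot: [-1.572, 0.0, -2.049]
force: [0.3, 0.3, 0.7]
grip_width: 0.0516
time_s: 37.68
ee_pos: [0.4151, -0.2848, 0.0023]
eef_rot: [-1.571, 0.0, -2.049]
force: [-0.3, 0.4, 0.8]
grip_width: 0.0294
time_s: 38.27
ee_pos: [0.4169, -0.2861, 0.1387]
eef_rot: [-1.563, -0.001, -2.049]
force: [0.5, 0.1, -0.5]
grip_width: 0.0289
turn deg [ 0.13  0.47 43.75] pos [ 0.4169 -0.2861  0.1387] F [ 0.5  0.1 -0.5]
```

View pics/e2.png

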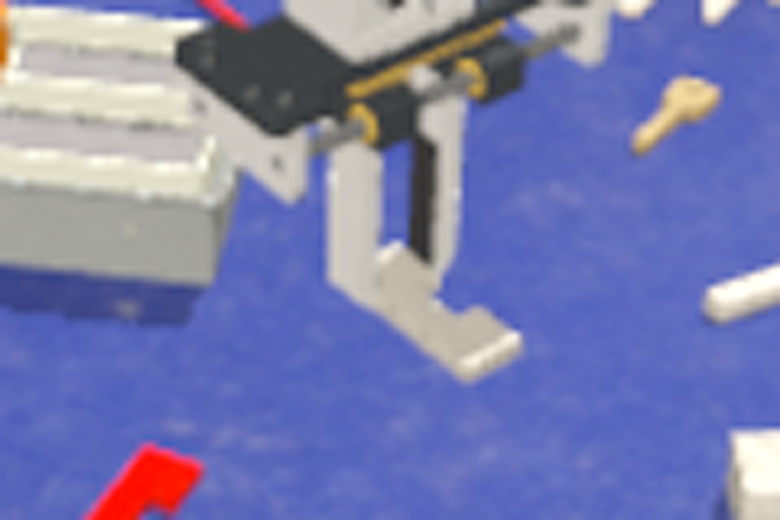

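```bash
python3 -m jog '10 37 0 0.1 0.1 4.4 1;21 73 0 0.1 0.2 8.8 1;32 110 0 0.1 0.2 13 1;42 147 0 0.1 0.2 17.5 1;52 184 0 0.1 0.2 22 1;63 220 0 0.1 0.2 26 1;74 257 0 0.1 0.4 31 1;84 294 0 0.1 0.4 35 1;95 330 0 0.1 0.4 40 1;105 366 0 0.1 0.4 43.7 1'; python3 -m jog '0 0 -10 0 0 0 1;0 0 -10 0 0 0 1;0 0 -10 0 0 0 1';python3 rot.py -1.5708 0 -1.285; python3 wg.py | head -2
```

```text
time_s: 39.15
ee_pos: [0.5207, 0.0824, 0.1349]
eef_rot: [-1.574, 0.001, -1.281]
force: [0.1, -1.0, -0.3]
grip_width: 0.0291
time_s: 39.4
ee_pos: [0.5199, 0.0821, 0.1238]
eef_rot: [-1.577, 0.001, -1.282]
force: [1.2, -1.0, -1.0]
grip_width: 0.0295
turn deg [ 0.04 -0.34 -0.2 ] pos [0.5199 0.0821 0.1238] F [ 1.2 -1.  -1. ]
near 44 min [-0.0402 -0.0378] max [-0.0041  0.002 ] ((-25.187305450439453, -20.267026901245117), (37.43061447143555, 34.217281341552734), 76.23175048828125)
  y -0.04 9 0.0361  y -0.02 23 0.0358  y 0 12 0.0351  y 0.02 0 None  y 0.04 0 None
```

```bash
python3 -m jog '2 -0.9 -10 0 -0.3 -0.2 1;2 -0.9 -22 0 -0.3 -0.2 1;2 -0.9 -35 0 -0.3 -0.2 1;2 -0.9 -48 0 -0.3 -0.2 1;2 -0.9 -58 0 -0.3 -0.2 1;2 -0.9 -66 0 -0.3 -0.2 1;2 -0.9 -72 0 -0.3 -0.2 1;2 -0.9 -74 0 -0.3 -0.2 1;2 -0.9 -74 0 -0.3 -0.2 1'; python3 -m jog '0 0 -2 0 0 0 1;0 0 -4 0 0 0 1;0 0 -6 0 0 0 1;0 0 -6 0 0 0 1';python3 rot.py -1.5708 0 -1.285
```

```text
time_s: 40.2
ee_pos: [0.5222, 0.0805, 0.0503]
eef_rot: [-1.571, -0.001, -1.286]
force: [-0.4, 0.1, -0.2]
grip_width: 0.0289
time_s: 40.53
ee_pos: [0.5221, 0.0805, 0.0441]
eef_rot: [-1.571, -0.001, -1.286]
force: [-0.2, 1.6, -1.7]
grip_width: 0.0289
turn deg [0.04 0.   0.08] pos [0.5221 0.0805 0.0441] F [-0.2  1.6 -1.7]
```

```bash
python3 -m jog '0 0.5 -0.8 0 0 0.1 1;0 0.5 -1.6 0 0 0.1 1';python3 -m jog '0 0 -0.7 0 0 0 1;0 0 -1.2 0 0 0 1'
```

```text
time_s: 40.7
ee_pos: [0.5221, 0.0811, 0.0425]
eef_rot: [-1.571, -0.001, -1.284]
force: [-0.5, -0.5, -1.0]
grip_width: 0.0291
time_s: 40.87
ee_pos: [0.5221, 0.0811, 0.0413]
eef_rot: [-1.571, -0.001, -1.284]
force: [0.4, 0.3, -1.8]
grip_width: 0.0291
```

```bash
python3 -m jog '0 0 -0.5 0 0 0 1;0 0 -0.8 0 0 0 1'
```

```text
time_s: 41.03
ee_pos: [0.5222, 0.0811, 0.0404]
eef_rot: [-1.571, -0.001, -1.284]
force: [0.6, -1.1, -0.8]
grip_width: 0.0294
```

```bash
python3 -m jog '0 0 -0.5 0 0 0 1;0 0 -0.7 0 0 0 1'
```

```text
time_s: 41.2
ee_pos: [0.5221, 0.0811, 0.0397]
eef_rot: [-1.571, -0.001, -1.284]
force: [0.8, -1.2, -1.3]
grip_width: 0.0291
```

```bash
python3 -m jog '0 0 -0.4 0 0 0 1;0 0 -0.6 0 0 0 1'
```

```text
time_s: 41.37
ee_pos: [0.5221, 0.0811, 0.039]
eef_rot: [-1.571, -0.001, -1.284]
force: [0.1, 0.4, -1.2]
grip_width: 0.0291
```

```bash
python3 -m jog '0 0 -0.4 0 0 0 1;0 0 -0.5 0 0 0 1'
```

```text
time_s: 41.53
ee_pos: [0.5222, 0.0811, 0.0388]
eef_rot: [-1.571, -0.001, -1.284]
force: [-3.0, 0.1, 4.1]
grip_width: 0.0287
```

Touch felt (5 N change at z=0.0388). I'll release, withdraw and check.

```bash
python3 -m jog '0 0 0 0 0 0 0.66;0 0 0 0 0 0 0.6;0 0 0 0 0 0 0.6;0 0 0 0 0 0 0.6'; python3 -m jog '0 0 10 0 0 0 0.6;0 0 30 0 0 0 0.6;0 0 60 0 0 0 0.6;0 0 100 0 0 0 0.6;0 0 130 0 0 0 0.6;0 0 130 0 0 0 0.6'; python3 -m jog '-150 200 0 0 0 0 0.5;-150 200 0 0 0 0 0.5;-150 200 0 0 0 0 0.5;-150 200 0 0 0 0 0.5;-150 200 0 0 0 0 0.5;-150 200 0 0 0 0 0.5;-150 200 0 0 0 0 0.5;-150 200 0 0 0 0 0.5;-150 200 0 0 0 0 0.5'; python3 -m jog '0 0 0 0 0 0 0.5;0 0 0 0 0 0 0.5;0 0 0 0 0 0 0.5;0 0 0 0 0 0 0.5';python3 wg.py; python3 wl.py; python3 - <<'E'
from h import *
T=camera("top");S=camera("scene")
cv2.imwrite("pics/f.png",cv2.resize(T["img"],(800,600))[:,:,::-1]);cv2.imwrite("pics/fs.png",cv2.resize(S["img"],(800,600))[:,:,::-1])
P=depthpts(T); O=np.array([.5709,.0041]); a=.285; ex=np.array([np.cos(a),np.sin(a)]); ey=np.array([-np.sin(a),np.cos(a)]); d=P[...,:2]-O;X=d@ex;Y=d@ey
for n,m in(("divider",(abs(X)<.002)&(abs(Y+.06)<.035)),("crossw",(abs(Y)<.002)&(abs(X+.035)<.015))): print(n,np.nanmedian(P[m][:,2]))
E
```

```text
time_s: 41.87
ee_pos: [0.5222, 0.0811, 0.0388]
eef_rot: [-1.571, -0.001, -1.284]
force: [-0.2, 0.3, 0.5]
grip_width: 0.0375
time_s: 42.37
ee_pos: [0.5245, 0.0814, 0.1757]
eef_rot: [-1.561, -0.003, -1.284]
force: [0.0, -0.2, 0.7]
grip_width: 0.0377
time_s: 43.12
ee_pos: [0.3746, 0.2811, 0.1759]
eef_rot: [-1.561, -0.003, -1.284]
force: [-0.4, 0.2, 0.9]
grip_width: 0.0469
time_s: 43.45
ee_pos: [0.375, 0.2806, 0.1758]
eef_rot: [-1.561, -0.003, -1.285]
force: [0.2, -0.3, -0.4]
grip_width: 0.0472
near 159 min [-0.0557 -0.0388] max [-0.007  0.041] ((-31.413110733032227, 0.9402084350585938), (48.60205841064453, 79.74706268310547), 0.3701152801513672)
  y -0.04 23 0.0453  y -0.02 44 0.0444  y 0 29 0.0445  y 0.02 43 0.0452  y 0.04 20 0.0443
far 104 min [ 0.0323 -0.0207] max [0.0551 0.0533] ((43.592987060546875, 16.33002471923828), (74.14610290527344, 22.487979888916016), 89.52616119384766)
  y -0.04 0 None  y -0.02 15 0.0314  y 0 28 0.0286  y 0.02 24 0.0299  y 0.04 31 0.0286
case (array([0.57079515, 0.00416455, 0.28464899, 0.15639883, 0.280146  ]), np.float64(13.533002389645562))
cork 327 [0.0187 0.0248 0.047 ] 0.03
divider 0.05614899367987557
crossw 0.06037738944962575
```

View pics/wz.png

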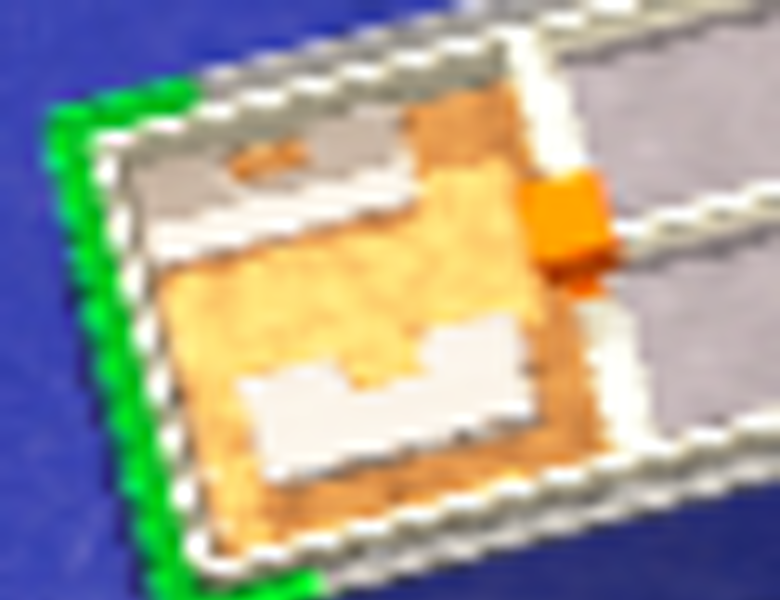

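View pics/f.png

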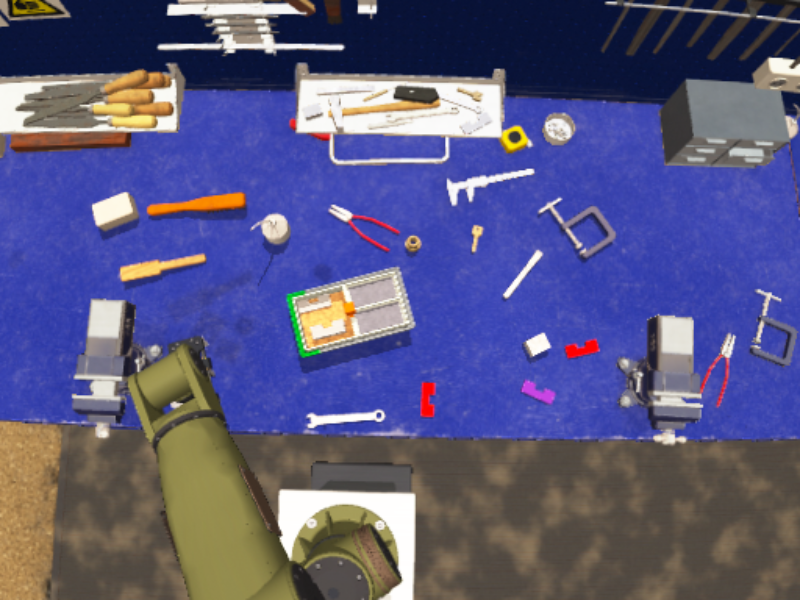

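View pics/fs.png

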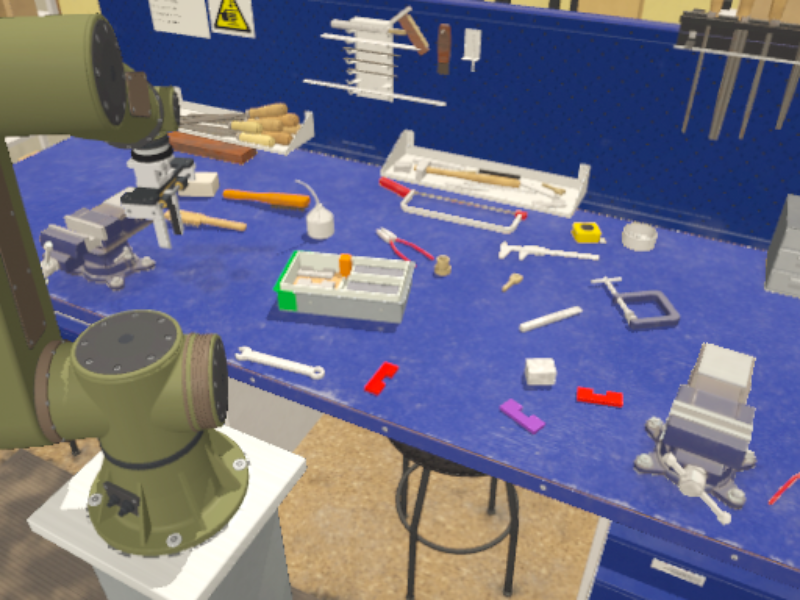

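```bash
python3 - <<'E'
from h import *
T=camera("top");P=depthpts(T); O=np.array([.5709,.0041]); a=.285; ex=np.array([np.cos(a),np.sin(a)]); ey=np.array([-np.sin(a),np.cos(a)])
P0=None
def rep(P,s):
    d=P[...,:2]-O;X=d@ex;Y=d@ey
    for n,m in(("+y end",(abs(Y-.123)<.004)&(abs(X)<.05)),("-y end",(abs(Y+.123)<.004)&(abs(X)<.05)),("+x",(abs(X-.063)<.004)&(abs(Y)<.1)),("-x",(abs(X+.063)<.004)&(abs(Y)<.1))): print(s,n,m.sum(),np.nanpercentile(P[m][:,2],[50,80,95]).round(4))
rep(P,"now")
T["range_z"]=np.load("top_rz.npy"); rep(depthpts(T),"start")
o=get_obs();print(o["force"],o["time_s"])
E
```

```text
now +y end 76 [0.0519 0.0651 0.0682]
now -y end 58 [0.0534 0.0635 0.0648]
now +x 184 [0.0511 0.0635 0.0674]
now -x 128 [0.0588 0.0653 0.0684]
start +y end 61 [0.0568 0.0662 0.0688]
start -y end 70 [0.0525 0.0626 0.0672]
start +x 182 [0.0505 0.0635 0.0667]
start -x 126 [0.0596 0.065  0.068 ]
[-0.29187056  0.1563899   0.38855082] 43.7
```

The rim heights match the start on all four sides, so the insert is fully home. I'll hand in.

```bash
python3 -c "
from station import hand_in; print(hand_in())"
```

```text
the job is handed in; nothing more can be done
None
```

The job is done and handed in at about 44 s. The insert is turned round and home, and all four steel gauges are in its well.

- **Insert:** I lifted it by the orange grip, turned it half a turn and lowered it until it touched, at the same height it was picked up from (TCP 0.0668 m against 0.0667 m). The deep cork well is now at the green end. Rim heights on all four sides match the starting picture within a few millimetres of depth noise.
- **Gauges:** I lowered each one in small steps until the force changed by about 3 to 9 N, then let go there. Two lie on the cork bed, which is about 43 mm below the rim. The other two are stacked flat on the near one, because four did not fit side by side with room for the fingers. The top of the stack is at about 0.045 m, roughly 19 mm below the rim.
- **Not as placed:** After I released the second gauge, it lay about 2 cm from where I had set it, towards the far green corner of the well. I took this for the announced knock. It was flat and well inside, so I left it there.
- **One check disagreed:** A last depth reading on the insert's thin inner walls came out 4 to 7 mm lower than at the start. I put that down to mixed edge pixels, since the outer rim readings matched.

The final pictures show no steel gauges left on the bench, the other tools and the red and purple look-alikes where they were, and the robot clear of everything.

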